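# Clear down the carving stand

### The arm

A 6-joint arm with a two-finger parallel gripper is mounted at the origin on the work surface. World frame = base frame: x ahead of the robot, y to its left, z up, the work surface at z = 0. Lengths are in m, angles in rad, forces in N, time in s.
With the tool pointing down it reaches from about 0.425 to 0.95 m from the base axis. Payload 3.5 kg.
Tool frame: the origin (TCP) lies midway between the tips of the shut fingers; the grasp point (between the pads) lies 19 mm behind it; z points along the fingers, y is the line along which they close (so a half turn about z gives the same grasp; the last joint's range is limited). The gripper opens to 85 mm and grips with 20 to 120 N. Pads are 22 mm wide; open, the fingers measure 114 mm over their backs; the gripper's body (76 mm by 85 mm) begins 54 mm behind the grasp point. The pads swing forward as they close: fully open they stand 13 mm farther back than shut.
Start: joints at [1.046, 0.286, 1.577, -0, 1.279, -0.15], TCP at [0.247, 0.628, 0.231] pointing down, gripper open.
Joint ranges: [-2.77, 2.77], [-0.9, 2.22], [0.21, 2.48], [-1.53, 4.67], [0.24, 2.81], [-2.84, 2.84]. Speed limits (rad/s): [2.79, 2.79, 3.14, 3.14, 3.14, 3.14].

### API

Orientations are given as a unit quaternion [x, y, z, w].
In Python, from plant import ctrl gives the robot as it stands.
- The arm moves only by the tool move_arm, never from a script. Its argument "plan" is a list of rows, each an object of numbers: "x", "y", "z": the shift along the tool's x, y, z in m; "yaw": the turn about the tool's z in rad; "fingers": the closure, from 0 (fully open) to 1 (shut). In form: [{"x": .., "y": .., "z": .., "yaw": .., "fingers": ..}, ...]. A call has 1 to 5 rows; each row is the pose to reach, as a shift and turn from the pose commanded when the call began, along the tool's axes at that moment; what a row does not reach only later rows make up. A row lasts 1/10 s, in which the tool goes at most 50 mm and 8.59 degrees, less where a joint would pass 70% of its speed; a pose out of reach is approached as far as the arm can. A call with a gripper value outside its range is refused whole. The fingers move at their own pace and stop on an object; "force" is the grip in N (left out, the last holds). Time passes only in rows, so rows that repeat a pose let the fingers close. It gives the time, the measured TCP pose, the force, the opening and the grip force at its end, in the units of the state.
- ctrl.get_state(): the state, without advancing time (a new reading comes with each control period).
- ctrl.read_camera(name): name is "side" or "top" or "wrist"; returns the picture (420x560x3 uint8, red, green, blue); there is no depth.
- ctrl.camera_model(name): a dict with "intrinsics" (3x3 intrinsics, pixels), "distortion" ([k1, k2, p1, p2, k3] as OpenCV has them; the pictures are not rectified), "cam_to_world" (4x4, takes a point from camera to world coordinates); the wrist camera has in their place "tool_from_camera" (4x4, takes a point from camera to tool coordinates, whose origin is the TCP and whose axes are the flange's). Camera axes: x right, y up, looking along -z (the intrinsics and any distortion apply to the point x, -y, -z); pixel columns grow to the right and rows downward; lengths in m; the calibration is good to about 2 mm. A picture is of the moment at which its call begins: read the wrist's pose just before it. camera_model takes no time and is no camera call.
- ctrl.sign_off(): hands the job in; it is judged then, once.
The state is a dict: "time": time; "qpos": joint angles; "dq": joint speeds; "joint_efforts": joint torques, N m; "eef_pos": TCP position; "tcp_rot": TCP orientation; "contact_force": force on the tool from outside, world axes, zero at the start; "wrist_torque": the same for the moment, N m; "opening": opening from 0.0 (shut) to 1.0 (fully open); "finger_force": force on a finger pad.
Only numpy, scipy, OpenCV 4.12 (cv2) and the standard library are available. Lean on these libraries where they do the work, as an engineer would, in place of code of your own. Each camera call takes 0.05 s, during which the arm holds its last target. There are 200 camera calls.

### The job

Clear down the carving stand: first stand every jar upright in the divided crate, one to a cell, setting them down without dropping them. Then take the scraper block by its handle and, with its sole on or just over the stand, wipe all the wood chips over the open edge into the blue tray, keeping your fingers off the chips, and slide the scraper fully home in its slotted case again. Leave the other tools and things on the bench where they are.

Things in the scene. Friction and masses are not known exactly. Their poses are not given: they have to be found in the camera images.
- board: Carving stand, fixed: a grey square top (280 mm along its x, 304 mm along its y) on a round dark base. Origin on the bench under its middle, z up. The grey work surface is 85 mm above the origin. Dark wooden lips stand 16 mm above it on the far side (inner face at x = +128 mm) and on both sides (inner faces at y = +-140 mm); the near edge, x = -140 mm, on the robot's side, is open and has no lip.
- chip_tray: Blue open chip tray, fixed, its far side tucked 15 to 21 mm under the open near edge of the carving stand: 150 mm along its x, 300 mm along its y, 56 mm high, walls 5 mm. Origin on the bench under the middle of its far side: the tray reaches from x = -150 mm (near the robot) to x = 0. Its axes are parallel to the board's within 0.02 rad.
- crate: Plywood jar crate, fixed, on one side of the stand (left or right): 245 mm along its x, 165 mm along its y, 45 mm high; walls, dividers and floor 6 mm thick; origin at the middle of its underside. Divided into 3 cells along x by 2 along y, all empty at the start; cell centres at x = -79, 0, +79 mm and y = -40, +40 mm, each cell about 73 mm square.
- case: The scraper's slotted case, fixed, on the other side of the stand: dark wood, brass lips. The scraper slides in lengthwise (its y along the case's x, either way round) through the mouth on the robot's side, towards +x, to the end stop. Origin at the middle of the underside; floor 8 mm above it, x = -90 to +55 mm (end stop's face); walls 50 mm apart; 70 mm wide over all, 47 mm high.
- case_mouth (a point): Point on the case's floor under the front ends of its brass lips, 60 mm before the origin. From here inwards the lips, 33 to 39 mm above the floor, hold the block down and leave a slot 34 mm wide for the handle; before here the mouth flares to about 68 mm. The scraper can be lifted out or set in only with its origin 80 mm or more before this point.
- case_home (a point): Where the scraper's origin (middle of its sole) is when fully home against the end stop: on the case's floor, 25 mm before the case's origin. 45 mm of the block then sticks out before the lips.
- scraper: Scraper block, loose, 0.22 to 0.37 kg, starting on its case's floor and middle line, home or up to 7 mm short: a wooden block with black rubber sole, 44 mm along its x, 160 mm along its y, 28 mm high, with a red upright handle on top, 24 mm thick along x, 100 mm long along y, rising to 88 mm above the sole. Origin at the middle of the sole, z up. It wipes along its x, either way.
- jar0: Closed jar (amber glass, black lid, paper label), 56 mm in diameter, 85 mm high, about 0.2 kg, upright on the carving stand; origin at the middle of its underside, z up. May be absent: 3 to 5 of the five jars are there.
- jar1: Closed jar (green glass, steel-grey lid, paper label), 56 mm in diameter, 85 mm high, about 0.2 kg, upright on the carving stand; origin at the middle of its underside, z up. May be absent: 3 to 5 of the five jars are there.
- jar2: Closed jar (white ceramic, red lid), 56 mm in diameter, 85 mm high, about 0.2 kg, upright on the carving stand; origin at the middle of its underside, z up. May be absent: 3 to 5 of the five jars are there.
- jar3: Closed jar (clear glass, brass lid, brown label), 56 mm in diameter, 85 mm high, about 0.2 kg, upright on the carving stand; origin at the middle of its underside, z up. May be absent: 3 to 5 of the five jars are there.
- jar4: Closed jar (black, yellow lid, paper label), 56 mm in diameter, 85 mm high, about 0.2 kg, upright on the carving stand; origin at the middle of its underside, z up. May be absent: 3 to 5 of the five jars are there.
- chip0: Pale curled wood chip lying on the carving stand, 60 mm along its x, 25 mm along its y, 14 mm thick, about 12 g; origin at the middle of its underside. May be absent: 4 or 5 of the five chips are there.
- chip1: Pale curled wood chip lying on the carving stand, 60 mm along its x, 25 mm along its y, 14 mm thick, about 12 g; origin at the middle of its underside. May be absent: 4 or 5 of the five chips are there.
- chip2: Pale curled wood chip lying on the carving stand, 60 mm along its x, 25 mm along its y, 14 mm thick, about 12 g; origin at the middle of its underside. May be absent: 4 or 5 of the five chips are there.
- chip3: Pale curled wood chip lying on the carving stand, 60 mm along its x, 25 mm along its y, 14 mm thick, about 12 g; origin at the middle of its underside. May be absent: 4 or 5 of the five chips are there.
- chip4: Pale curled wood chip lying on the carving stand, 60 mm along its x, 25 mm along its y, 14 mm thick, about 12 g; origin at the middle of its underside. May be absent: 4 or 5 of the five chips are there.
- gouge0: Carving gouge, pale handle, 235 mm long, lying on the bench; origin under the ferrule. A bystander.
- gouge1: Carving gouge, dark handle, 235 mm long, lying on the bench; origin under the ferrule. A bystander.
- mallet: Round wooden carving mallet, 94 mm in diameter, 210 mm high, standing on its head; origin at its foot. A bystander.
- whetstone: Blue-grey whetstone on a dark wooden base, 160 x 60 x 34 mm; origin at the middle of its underside. A bystander.
- brush_pot: Terracotta pot with three brushes, 80 mm in diameter, 195 mm high; origin at its foot. A bystander.
- blank: Pale wood blank, 50 x 150 x 60 mm; origin at the middle of its underside. A bystander.
- strop: Strop: wooden block with grey pad, 30 x 180 x 47 mm, lying on the bench; origin at the middle of its underside. A bystander.

How it is judged:
By the outcome, as a careful person would: the job done as asked, in the order asked, and still so for the second after the job is handed in, with the robot touching nothing.
Of jar0, jar1, jar2, jar3, jar4 only 3 to 5 are there at a start; the rules pass over those that are not, and their reading is None.
Of chip0, chip1, chip2, chip3, chip4 only 4 to 5 are there at a start; the rules pass over those that are not, and their reading is None.
At some moment in a run one of chip0, chip1, chip2, chip3, chip4, scraper may be knocked a few centimetres aside while the robot is not near it.
It also fails if it takes over 208 s, if anything falls off the work surface, if the arm or the gripper's body presses on something with over 40 N, if the wrist force passes 120 N, or if a joint passes its speed limit or range.

## Working session

There is one attempt and no reset: what is moved stays moved. The work goes in short steps, Python scripts to look and compute and a tool call to move; the robot and the scene stay as the last step left them, time stands still between calls to the robot, and variables do not carry over. Pictures are saved under pics/ and viewed, at most 14 in all, crops included, and the job is handed in when it is done.

Besides the shell and the picture viewer there is one more tool, called after "Emit:" as name([rows], argument=value, ...), one row to a line, values as JSON. move_arm: Moves the arm, as the interface text tells. Its arguments: {"type":"object","properties":{"plan":{"type":"array"},"force":{"type":"number"}},"required":["plan"]}

```bash
mkdir -p pics; ls
cat > h.py <<'E'
import numpy as np, cv2
from plant import ctrl
from scipy.spatial.transform import Rotation as R
def snap(n,f):
    s=ctrl.get_state(); im=ctrl.read_camera(n); cv2.imwrite(f'pics/{f}.png',im[:,:,::-1]); return s,im
def model(n,s=None):
    m=ctrl.camera_model(n); K=np.array(m['intrinsics']);d=np.array(m['distortion'])
    if n=='wrist':
        T=np.eye(4);T[:3,:3]=R.from_quat(s['tcp_rot']).as_matrix();T[:3,3]=s['eef_pos'];T=T@np.array(m['tool_from_camera'])
    else: T=np.array(m['cam_to_world'])
    return K,d,T
def proj(P,n,s=None):
    K,d,T=model(n,s); P=np.atleast_2d(P).astype(float)
    Q=(P-T[:3,3])@T[:3,:3]; Q=Q*[1,-1,-1]
    return cv2.projectPoints(Q,np.zeros(3),np.zeros(3),K,d)[0].reshape(-1,2)
def unproj(uv,z,n,s=None):
    K,d,T=model(n,s); uv=np.atleast_2d(uv).astype(float)
    q=cv2.undistortPoints(uv.reshape(-1,1,2),K,d).reshape(-1,2)
    D=np.c_[q[:,0],-q[:,1],-np.ones(len(q))]@T[:3,:3].T
    return T[:3,3]+D*((z-T[2,3])/D[:,2])[:,None]
E
python3 - <<'E'
from h import *
s,_=snap('top','top0');snap('side','side0')
print(s)
for n in('top','side'):print(n,model(n))
print(ctrl.camera_model('wrist'))
E
```

```text
pics
{'time': 0.0, 'qpos': array([ 1.04600308e+00,  2.87158825e-01,  1.57819444e+00, -2.63649212e-06,
        1.27860481e+00, -1.50021960e-01]), 'dq': array([ 1.27214689e-03, -1.25121786e-03, -2.12896306e-04, -8.88773170e-06,
        9.62202950e-04, -3.03765874e-04]), 'joint_efforts': array([-6.12065724e-04, -4.05984950e+01, -2.92626590e+01, -1.32051455e-04,
        5.69854121e-03, -2.82560002e-07]), 'eef_pos': array([0.24673985, 0.62757175, 0.2299423 ]), 'tcp_rot': array([ 1.86290437e-01,  9.82494007e-01, -1.11644330e-03, -3.90336395e-04]), 'contact_force': array([-0.47828581, -0.00531024,  0.48105318]), 'wrist_torque': array([ 0.00046097, -0.03994162, -0.02277899]), 'finger_force': 0.0, 'opening': 1.0015577932699509}
top (array([[505.67728044,   0.        , 281.32508143],
       [  0.        , 505.67728044, 209.27379526],
       [  0.        ,   0.        ,   1.        ]]), array([-0.06319264,  0.        ,  0.        ,  0.        ,  0.        ]), array([[ 0.01806167,  0.99896334, -0.04178537,  0.48408206],
       [-0.99978535,  0.01846922,  0.00938804,  0.02695974],
       [ 0.0101
[... 509 characters left out ...]
02,  0.85491497],
       [ 0.        ,  0.        ,  0.        ,  1.        ]]))
{'intrinsics': array([[323.43822465,   0.        , 280.85594626],
       [  0.        , 323.43822465, 209.66075737],
       [  0.        ,   0.        ,   1.        ]]), 'distortion': array([-0.01340322,  0.        ,  0.        ,  0.        ,  0.        ]), 'tool_from_camera': array([[-2.49155968e-04,  9.49492334e-01,  3.13790130e-01,
         8.07693797e-02],
       [ 9.99999810e-01,  4.13238657e-04, -4.56391082e-04,
        -7.62096843e-04],
       [-5.63010045e-04,  3.13789956e-01, -9.49492257e-01,
        -1.42659839e-01],
       [ 0.00000000e+00,  0.00000000e+00,  0.00000000e+00,
         1.00000000e+00]])}
```

View pics/top0.png

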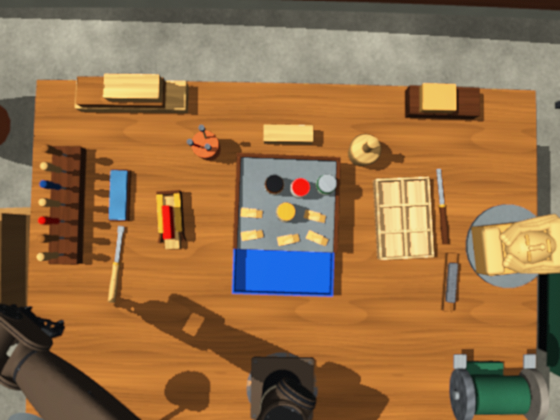

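View pics/side0.png

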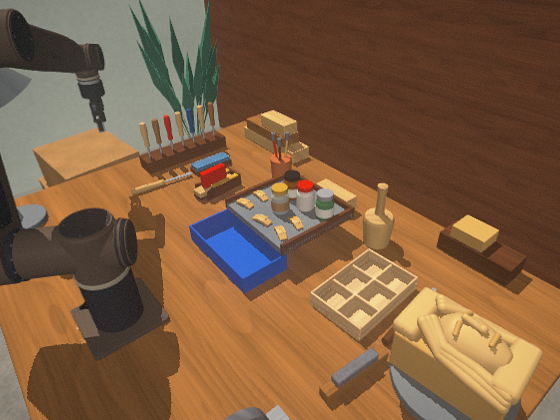

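The top view shows the board (237–338, 157–250), four jars: black lid (274,184), red (301,187), grey (327,184), brass or yellow (286,212). There are five chips at y≈213–240, the scraper case (170,220) and the crate (405,218). Next I'll enlarge it for the corners.

Run:
```python
import cv2
im=cv2.imread('pics/top0.png')[145:305,150:350]
cv2.imwrite('pics/c1.png',cv2.resize(im,None,fx=3.75,fy=3.75,interpolation=cv2.INTER_CUBIC))
im=cv2.imread('pics/top0.png')[165:270,360:470]
cv2.imwrite('pics/c2.png',cv2.resize(im,None,fx=5,fy=5,interpolation=cv2.INTER_CUBIC))
```

```text
(no output)
```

View pics/c1.png

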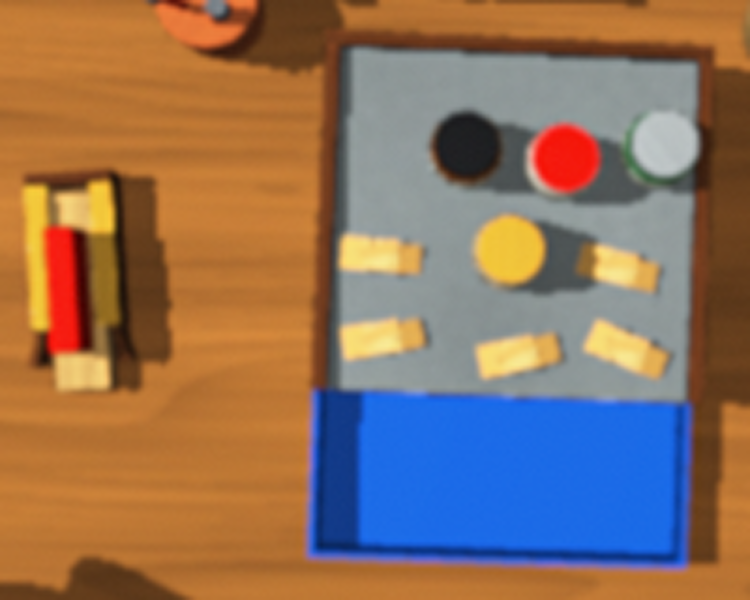

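View pics/c2.png

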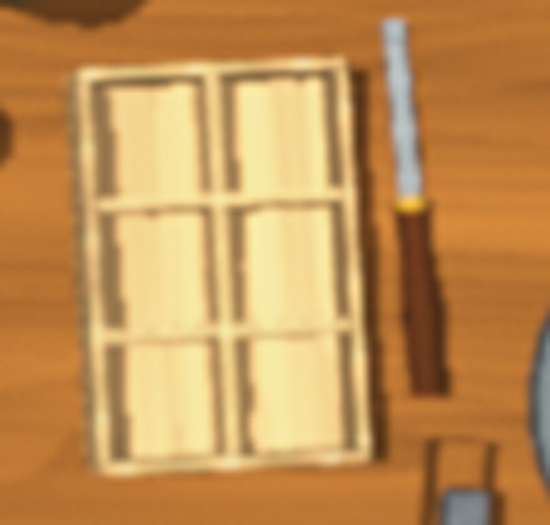

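Run:
```python
from h import *
np.set_printoptions(precision=4,suppress=True)
f1=lambda u:(np.array(u)+.5)/3.75-.5+[150,145]
f2=lambda u:(np.array(u)+.5)/5-.5+[360,165]
def fit(uv,L,z):
    W=unproj(uv,z,'top')[:,:2];L=np.array(L,float);a=L-L.mean(0);b=W-W.mean(0)
    y=np.arctan2((a[:,0]*b[:,1]-a[:,1]*b[:,0]).sum(),(a*b).sum());c,s=np.cos(y),np.sin(y);M=np.array([[c,-s],[s,c]])
    t=W.mean(0)-M@L.mean(0);print('pose',t,y,'res',np.abs(L@M.T+t-W).max(1));return t,y
print('board');fit(f1([[333,35],[712,47],[692,402],[313,388]]),[[.14,.152],[.14,-.152],[-.14,-.152],[-.14,.152]],.095)
print('inner');fit(f1([[343,47],[700,60]]),[[.128,.14],[.128,-.14]],.1)
print('tray');fit(f1([[308,556],[688,565]]),[[-.15,.15],[-.15,-.15]],.056)
print('crate');fit(f2([[80,70],[347,58],[370,460],[100,470]]),[[.1225,.0825],[.1225,-.0825],[-.1225,-.0825],[-.1225,.0825]],.045)
print('handle');fit(f1([[45,228],[80,228],[88,350],[52,352]]),[[.05,.012],[.05,-.012],[-.05,-.012],[-.05,.012]],.096)
print('case');fit(f1([[24,178],[114,172]]),[[.067,.035],[.067,-.035]],.047)
print('jars blk red grey yel',unproj(f1([[466,148],[564,158],[665,144],[510,249]]),.17,'top'))
print('chips',unproj(f1([[381,255],[620,267],[383,339],[518,355],[626,348]]),.099,'top'))
```

```text
board
pose [ 0.5655 -0.0012] -0.026354146796827446 res [0.0054 0.0021 0.0067 0.0033]
inner
pose [ 0.565  -0.0037] -0.016932526014938696 res [0.0009 0.0009]
tray
pose [0.4446 0.0037] -0.006876048832859354 res [0.0009 0.0009]
crate
pose [ 0.53   -0.3611] 0.061208976050553 res [0.0012 0.0005 0.0002 0.0017]
handle
pose [0.5029 0.3444] 0.08521404289642463 res [0.0016 0.0029 0.0022 0.0021]
case
pose [0.5288 0.3496] 0.08433005984070611 res [0.0014 0.0014]
jars blk red grey yel [[ 0.6119  0.0357  0.17  ]
 [ 0.6059 -0.0369  0.17  ]
 [ 0.6177 -0.1115  0.17  ]
 [ 0.5378  0.0018  0.17  ]]
chips [[ 0.5341  0.1003  0.099 ]
 [ 0.5282 -0.0849  0.099 ]
 [ 0.4692  0.0975  0.099 ]
 [ 0.4587 -0.0071  0.099 ]
 [ 0.4656 -0.0906  0.099 ]]
```

Four jars (no. 3 or 4 is yellow or brass) and five chips found. I'll start by turning the tool so its y lies along world x, moving towards the stand.

Emit:
move_arm([
  {"x": -0.038,"y": -0.028,"z": 0,"yaw": 0.149,"fingers": 0},
  {"x": -0.076,"y": -0.056,"z": 0,"yaw": 0.298,"fingers": 0},
  {"x": -0.114,"y": -0.084,"z": 0,"yaw": 0.447,"fingers": 0},
  {"x": -0.152,"y": -0.112,"z": 0,"yaw": 0.596,"fingers": 0},
  {"x": -0.19,"y": -0.14,"z": 0,"yaw": 0.745,"fingers": 0},
], force=60)

```text
time: 0.6
eef_pos: [0.373, 0.4265, 0.2308]
tcp_rot: [0.533, 0.846, -0.0, -0.0]
contact_force: [0.3, 0.5, 0.3]
opening: 0.998
finger_force: 0.0
```

Emit:
move_arm([
  {"x": 0,"y": 0,"z": 0,"yaw": 0.149,"fingers": 0},
  {"x": 0,"y": 0,"z": 0,"yaw": 0.298,"fingers": 0},
  {"x": 0,"y": 0,"z": 0,"yaw": 0.451,"fingers": 0},
  {"x": 0,"y": 0,"z": 0,"yaw": 0.451,"fingers": 0},
])

```text
time: 1.0
eef_pos: [0.3725, 0.4279, 0.2308]
tcp_rot: [0.707, 0.707, -0.0, -0.0]
contact_force: [0.9, -0.1, -0.0]
opening: 1.002
finger_force: 0.0
```

Emit:
move_arm([
  {"x": -0.047,"y": 0.016,"z": 0,"yaw": 0},
  {"x": -0.094,"y": 0.032,"z": 0,"yaw": 0},
  {"x": -0.141,"y": 0.048,"z": 0,"yaw": 0},
  {"x": -0.188,"y": 0.064,"z": 0,"yaw": 0},
  {"x": -0.235,"y": 0.08,"z": 0,"yaw": 0},
])

```text
validation failed for argument at $.pl...
```

Emit:
move_arm([
  {"x": -0.047,"y": 0.016,"z": -0.01,"yaw": 0},
  {"x": -0.094,"y": 0.032,"z": -0.02,"yaw": 0},
  {"x": -0.141,"y": 0.048,"z": -0.03,"yaw": 0},
  {"x": -0.188,"y": 0.064,"z": -0.04,"yaw": 0},
  {"x": -0.223,"y": 0.08,"z": -0.04,"yaw": 0},
])

```text
validation failed for argument at $.pl...
```

Run:
```python
from h import *
s,_=snap('wrist','w1');print(s['eef_pos'],s['tcp_rot'],s['time']); np.save('s1.npy',s,allow_pickle=True)
```

```text
[0.37253498 0.42788667 0.23078851] [ 7.07268334e-01  7.06945015e-01 -4.96481361e-04 -5.70048457e-05] 1.0
```

View pics/w1.png

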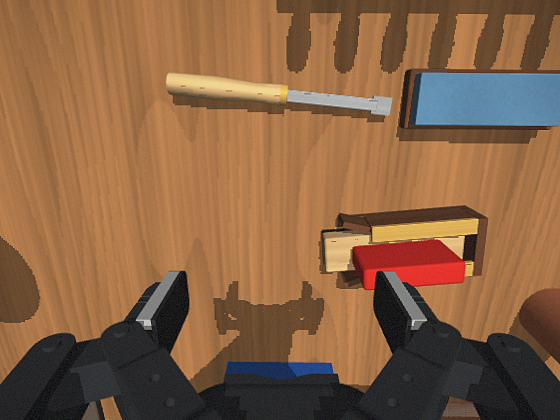

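The moves were refused because every row needs "fingers". This wrist view shows the case (337–488, 206–280) and the red handle's top (355–465, 240–262). Repeating the moves.

Emit:
move_arm([
  {"x": -0.047,"y": 0.016,"z": 0,"yaw": 0,"fingers": 0},
  {"x": -0.094,"y": 0.032,"z": 0,"yaw": 0,"fingers": 0},
  {"x": -0.141,"y": 0.048,"z": 0,"yaw": 0,"fingers": 0},
  {"x": -0.188,"y": 0.064,"z": 0,"yaw": 0,"fingers": 0},
  {"x": -0.235,"y": 0.08,"z": 0,"yaw": 0,"fingers": 0},
])

```text
time: 1.55
eef_pos: [0.4527, 0.1917, 0.2313]
tcp_rot: [0.706, 0.709, 0.0, 0.0]
contact_force: [0.6, -0.0, -0.5]
opening: 1.003
finger_force: 0.0
```

Emit:
move_arm([
  {"x": -0.047,"y": 0.016,"z": -0.01,"yaw": 0,"fingers": 0},
  {"x": -0.094,"y": 0.032,"z": -0.02,"yaw": 0,"fingers": 0},
  {"x": -0.141,"y": 0.048,"z": -0.03,"yaw": 0,"fingers": 0},
  {"x": -0.188,"y": 0.064,"z": -0.04,"yaw": 0,"fingers": 0},
  {"x": -0.223,"y": 0.08,"z": -0.04,"yaw": 0,"fingers": 0},
])

```text
time: 2.05
eef_pos: [0.5336, -0.0322, 0.2731]
tcp_rot: [0.706, 0.708, 0.001, 0.001]
contact_force: [0.9, -0.0, 0.8]
opening: 0.997
finger_force: 0.0
```

Run:
```python
from h import *
s,_=snap('wrist','w2');print(s['eef_pos'],s['tcp_rot'],s['time']); np.save('s2.npy',s,allow_pickle=True)
```

```text
[ 0.53359929 -0.03219124  0.27312149] [0.70626806 0.7079427  0.00073233 0.00142459] 2.05
```

View pics/w2.png

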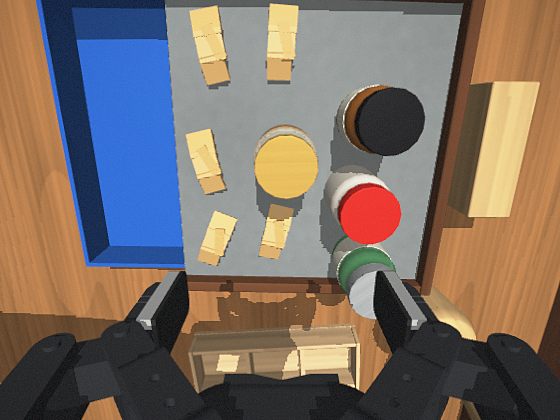

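The wrist view shows lids black (390,121), red (370,213), brass (286,166), and grey near (370,290), partly hidden. The near edge runs from (168,0) to (183,265).

Run:
```python
from h import *
np.set_printoptions(precision=4,suppress=True)
s=np.load('s2.npy',allow_pickle=True).item();u=lambda p,z:unproj(p,z,'wrist',s)
print('jars b r y g',u([[390,121],[370,213],[286,166],[369,290]],.17))
print('near edge',u([[168,5],[183,262]],.085),'far inner bottom',u([[446,20],[417,283]],.085),'right inner',u([[192,275],[330,279]],.085))
s=np.load('s1.npy',allow_pickle=True).item();u=lambda p,z:unproj(p,z,'wrist',s)
print('handle top',u([[358,247],[447,240],[465,262],[363,267]],.096))
print('case far top',u([[475,206],[488,272]],.047))
print('block near end top',u([[324,232]],.036))
```

```text
jars b r y g [[ 0.6137  0.0354  0.17  ]
 [ 0.6052 -0.0362  0.17  ]
 [ 0.5374  0.0018  0.17  ]
 [ 0.6107 -0.1073  0.17  ]]
near edge [[ 0.4325  0.1313  0.085 ]
 [ 0.4227 -0.1243  0.085 ]] far inner bottom [[ 0.6838  0.1204  0.085 ]
 [ 0.6934 -0.1518  0.085 ]] right inner [[ 0.4315 -0.141   0.085 ]
 [ 0.5911 -0.1462  0.085 ]]
handle top [[0.4445 0.3792 0.096 ]
 [0.5275 0.3862 0.096 ]
 [0.5486 0.3632 0.096 ]
 [0.4509 0.3582 0.096 ]]
case far top [[0.5786 0.404  0.047 ]
 [0.6087 0.3249 0.047 ]]
block near end top [[0.4205 0.37   0.036 ]]
```

Everything agrees. Picking the grey jar: over it, down, grip, lift.

Emit:
move_arm([
  {"x": -0.033,"y": 0.034,"z": 0,"yaw": 0,"fingers": 0},
  {"x": -0.066,"y": 0.068,"z": 0,"yaw": 0,"fingers": 0},
  {"x": -0.079,"y": 0.082,"z": 0.02,"yaw": 0,"fingers": 0},
  {"x": -0.079,"y": 0.082,"z": 0.06,"yaw": 0,"fingers": 0},
  {"x": -0.079,"y": 0.082,"z": 0.06,"yaw": 0,"fingers": 0},
])

```text
time: 2.6
eef_pos: [0.6112, -0.1076, 0.2039]
tcp_rot: [0.706, 0.708, -0.003, -0.006]
contact_force: [-0.4, 1.0, 0.3]
opening: 0.997
finger_force: 0.0
```

Emit:
move_arm([
  {"x": 0,"y": 0,"z": 0.035,"yaw": 0,"fingers": 0},
  {"x": 0,"y": 0,"z": 0.07,"yaw": 0,"fingers": 0},
  {"x": 0,"y": 0,"z": 0.084,"yaw": 0,"fingers": 0},
  {"x": 0,"y": 0,"z": 0.084,"yaw": 0,"fingers": 0},
  {"x": 0,"y": 0,"z": 0.084,"yaw": 0,"fingers": 0},
])

```text
time: 3.1
eef_pos: [0.6156, -0.1087, 0.1293]
tcp_rot: [0.707, 0.707, 0.001, 0.001]
contact_force: [0.7, -0.4, 0.7]
opening: 0.997
finger_force: 0.0
```

Emit:
move_arm([
  {"x": 0,"y": 0,"z": 0,"yaw": 0,"fingers": 0.5},
  {"x": 0,"y": 0,"z": 0,"yaw": 0,"fingers": 0.5},
  {"x": 0,"y": 0,"z": 0,"yaw": 0,"fingers": 0.5},
  {"x": 0,"y": 0,"z": 0,"yaw": 0,"fingers": 0.5},
  {"x": 0,"y": 0,"z": 0,"yaw": 0,"fingers": 0.5},
], force=40)

```text
time: 3.6
eef_pos: [0.6164, -0.1092, 0.1303]
tcp_rot: [0.707, 0.707, 0.001, 0.002]
contact_force: [-0.5, -0.4, 6.5]
opening: 0.623
finger_force: 42.0
```

Emit:
move_arm([
  {"x": 0,"y": 0,"z": -0.025,"yaw": 0,"fingers": 0.5},
  {"x": 0,"y": 0,"z": -0.05,"yaw": 0,"fingers": 0.5},
  {"x": -0.03,"y": 0,"z": -0.05,"yaw": 0,"fingers": 0.5},
  {"x": -0.07,"y": 0,"z": -0.05,"yaw": 0,"fingers": 0.5},
  {"x": -0.11,"y": -0.002,"z": -0.05,"yaw": 0,"fingers": 0.5},
])

```text
time: 4.1
eef_pos: [0.6122, -0.2191, 0.1769]
tcp_rot: [0.707, 0.708, -0.0, -0.001]
contact_force: [0.4, 0.0, -1.9]
opening: 0.623
finger_force: 43.1
```

Emit:
move_arm([
  {"x": -0.045,"y": 0,"z": 0,"yaw": 0,"fingers": 0.5},
  {"x": -0.09,"y": 0,"z": 0,"yaw": 0,"fingers": 0.5},
  {"x": -0.135,"y": -0.003,"z": 0,"yaw": 0,"fingers": 0.5},
  {"x": -0.177,"y": -0.003,"z": 0,"yaw": 0,"fingers": 0.5},
  {"x": -0.177,"y": -0.003,"z": 0,"yaw": 0,"fingers": 0.5},
])

```text
time: 4.6
eef_pos: [0.6077, -0.4012, 0.176]
tcp_rot: [0.709, 0.705, -0.001, 0.0]
contact_force: [0.3, -0.1, -2.4]
opening: 0.626
finger_force: 43.1
```

Emit:
move_arm([
  {"x": 0,"y": 0,"z": 0.03,"yaw": 0,"fingers": 0.5},
  {"x": 0,"y": 0,"z": 0.06,"yaw": 0,"fingers": 0.5},
  {"x": 0,"y": 0,"z": 0.09,"yaw": 0,"fingers": 0.5},
  {"x": 0,"y": 0,"z": 0.11,"yaw": 0,"fingers": 0.5},
  {"x": 0,"y": 0,"z": 0.11,"yaw": 0,"fingers": 0.5},
])

```text
time: 5.1
eef_pos: [0.607, -0.393, 0.0619]
tcp_rot: [0.707, 0.707, -0.0, -0.005]
contact_force: [-0.6, 0.4, -3.4]
opening: 0.62
finger_force: 43.1
```

Emit:
move_arm([
  {"x": 0,"y": 0.003,"z": 0.003,"yaw": 0,"fingers": 0.5},
  {"x": 0,"y": 0.003,"z": 0.006,"yaw": 0,"fingers": 0.5},
  {"x": 0,"y": 0.003,"z": 0.009,"yaw": 0,"fingers": 0.5},
  {"x": 0,"y": 0.003,"z": 0.009,"yaw": 0,"fingers": 0.5},
  {"x": 0,"y": 0.003,"z": 0.009,"yaw": 0,"fingers": 0.5},
])

```text
time: 5.6
eef_pos: [0.6129, -0.3959, 0.059]
tcp_rot: [0.707, 0.707, 0.0, 0.0]
contact_force: [0.4, 0.2, -2.0]
opening: 0.625
finger_force: 43.1
```

Emit:
move_arm([
  {"x": 0,"y": 0,"z": 0.002,"yaw": 0,"fingers": 0.5},
  {"x": 0,"y": 0,"z": 0.004,"yaw": 0,"fingers": 0.5},
  {"x": 0,"y": 0,"z": 0.006,"yaw": 0,"fingers": 0.5},
  {"x": 0,"y": 0,"z": 0.007,"yaw": 0,"fingers": 0.5},
  {"x": 0,"y": 0,"z": 0.008,"yaw": 0,"fingers": 0.5},
])

```text
time: 6.1
eef_pos: [0.6126, -0.3959, 0.0515]
tcp_rot: [0.707, 0.707, -0.0, -0.0]
contact_force: [-3.2, 1.9, 6.7]
opening: 0.627
finger_force: 43.9
```

Run:
```python
from h import *
s=ctrl.get_state();print(s['eef_pos'],s['contact_force'])
```

```text
[ 0.61258316 -0.39588553  0.05150138] [-3.21119089  1.87760689  6.74166488]
```

Emit:
move_arm([
  {"x": 0,"y": 0,"z": 0,"yaw": 0,"fingers": 0.3},
  {"x": 0,"y": 0,"z": 0,"yaw": 0,"fingers": 0.18},
  {"x": 0,"y": 0,"z": 0,"yaw": 0,"fingers": 0.18},
  {"x": 0,"y": 0,"z": -0.02,"yaw": 0,"fingers": 0.18},
  {"x": 0,"y": 0,"z": -0.06,"yaw": 0,"fingers": 0.18},
])

```text
time: 6.6
eef_pos: [0.6106, -0.3939, 0.1071]
tcp_rot: [0.707, 0.707, -0.0, -0.004]
contact_force: [0.5, -0.2, 0.0]
opening: 0.818
finger_force: 0.0
```

Emit:
move_arm([
  {"x": 0,"y": 0,"z": -0.05,"yaw": 0,"fingers": 0.18},
  {"x": 0.04,"y": -0.008,"z": -0.08,"yaw": 0,"fingers": 0.18},
  {"x": 0.088,"y": -0.016,"z": -0.09,"yaw": 0,"fingers": 0.18},
  {"x": 0.136,"y": -0.024,"z": -0.09,"yaw": 0,"fingers": 0.18},
  {"x": 0.184,"y": -0.032,"z": -0.09,"yaw": 0,"fingers": 0.18},
])

```text
time: 7.1
eef_pos: [0.5808, -0.2105, 0.2034]
tcp_rot: [0.707, 0.707, 0.001, 0.002]
contact_force: [0.9, 0.5, -0.5]
opening: 0.823
finger_force: 0.0
```

Emit:
move_arm([
  {"x": 0.048,"y": -0.008,"z": 0,"yaw": 0,"fingers": 0.18},
  {"x": 0.096,"y": -0.016,"z": 0,"yaw": 0,"fingers": 0.18},
  {"x": 0.144,"y": -0.024,"z": 0,"yaw": 0,"fingers": 0.18},
  {"x": 0.192,"y": -0.034,"z": 0,"yaw": 0,"fingers": 0.18},
  {"x": 0.214,"y": -0.043,"z": 0,"yaw": 0,"fingers": 0.18},
])

```text
time: 7.6
eef_pos: [0.5371, 0.0057, 0.2022]
tcp_rot: [0.706, 0.708, 0.001, 0.001]
contact_force: [-0.1, -0.2, 0.1]
opening: 0.819
finger_force: 0.0
```

Run:
```python
from h import *
s,_=snap('wrist','w3');print(s['eef_pos'],s['tcp_rot'],s['opening'],s['time'])
s,_=snap('top','t2')
im=cv2.imread('pics/t2.png')[145:305,150:470];a=cv2.resize(im,None,fx=1.75,fy=1.75,interpolation=3)
cv2.imwrite('pics/m1.png',np.vstack([cv2.imread('pics/w3.png')[:310],a]))
```

```text
[0.53711199 0.00565917 0.20221674] [7.06047463e-01 7.08163397e-01 1.06060577e-03 6.76571542e-04] 0.8185006660992339 7.6
```

View pics/m1.png

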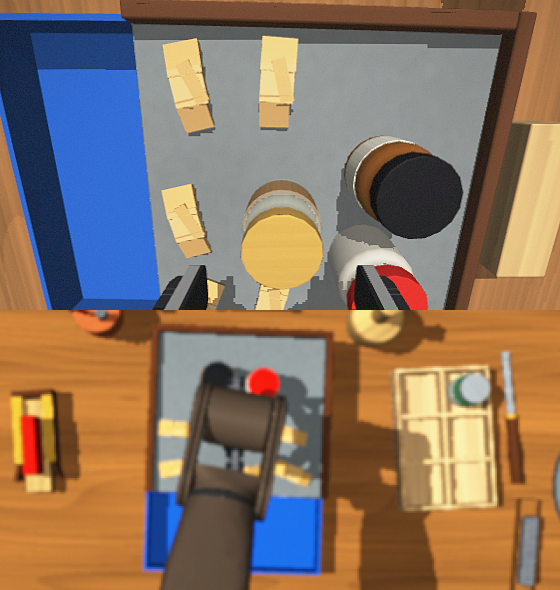

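The grey jar stands in the far-right cell, and the gripper is over the brass lid (281,247). Going down.

Emit:
move_arm([
  {"x": 0,"y": 0,"z": 0,"yaw": 0,"fingers": 0.18},
  {"x": 0,"y": 0,"z": 0.03,"yaw": 0,"fingers": 0.18},
  {"x": 0,"y": 0,"z": 0.06,"yaw": 0,"fingers": 0.18},
  {"x": 0,"y": 0,"z": 0.072,"yaw": 0,"fingers": 0.18},
  {"x": 0,"y": 0,"z": 0.072,"yaw": 0,"fingers": 0.18},
])

```text
time: 8.2
eef_pos: [0.5366, 0.0014, 0.1265]
tcp_rot: [0.708, 0.707, -0.001, -0.002]
contact_force: [-0.3, 0.0, -0.2]
opening: 0.822
finger_force: 0.0
```

Emit:
move_arm([
  {"x": 0,"y": 0,"z": 0,"yaw": 0,"fingers": 0.5},
  {"x": 0,"y": 0,"z": 0,"yaw": 0,"fingers": 0.5},
  {"x": 0,"y": 0,"z": 0,"yaw": 0,"fingers": 0.5},
  {"x": 0,"y": 0,"z": 0,"yaw": 0,"fingers": 0.5},
  {"x": 0,"y": 0,"z": 0,"yaw": 0,"fingers": 0.5},
])

```text
time: 8.7
eef_pos: [0.539, 0.0018, 0.1302]
tcp_rot: [0.707, 0.707, 0.001, 0.002]
contact_force: [1.0, -0.8, 4.5]
opening: 0.623
finger_force: 42.9
```

Emit:
move_arm([
  {"x": 0,"y": 0,"z": -0.025,"yaw": 0,"fingers": 0.5},
  {"x": 0,"y": 0,"z": -0.05,"yaw": 0,"fingers": 0.5},
  {"x": -0.04,"y": -0.005,"z": -0.05,"yaw": 0,"fingers": 0.5},
  {"x": -0.085,"y": -0.015,"z": -0.05,"yaw": 0,"fingers": 0.5},
  {"x": -0.13,"y": -0.025,"z": -0.05,"yaw": 0,"fingers": 0.5},
])

```text
time: 9.2
eef_pos: [0.5116, -0.128, 0.1776]
tcp_rot: [0.706, 0.708, -0.0, -0.001]
contact_force: [0.2, -0.5, -2.8]
opening: 0.619
finger_force: 43.0
```

Emit:
move_arm([
  {"x": -0.045,"y": -0.01,"z": 0,"yaw": 0,"fingers": 0.5},
  {"x": -0.09,"y": -0.02,"z": 0,"yaw": 0,"fingers": 0.5},
  {"x": -0.135,"y": -0.03,"z": 0,"yaw": 0,"fingers": 0.5},
  {"x": -0.18,"y": -0.04,"z": 0,"yaw": 0,"fingers": 0.5},
  {"x": -0.225,"y": -0.05,"z": 0,"yaw": 0,"fingers": 0.5},
])

```text
time: 9.7
eef_pos: [0.4614, -0.3534, 0.177]
tcp_rot: [0.707, 0.707, 0.0, -0.001]
contact_force: [1.6, -0.5, -2.0]
opening: 0.626
finger_force: 43.0
```

Emit:
move_arm([
  {"x": -0.03,"y": -0.006,"z": 0,"yaw": 0,"fingers": 0.5},
  {"x": -0.053,"y": -0.01,"z": 0,"yaw": 0,"fingers": 0.5},
  {"x": -0.053,"y": -0.01,"z": 0,"yaw": 0,"fingers": 0.5},
  {"x": -0.053,"y": -0.01,"z": 0.03,"yaw": 0,"fingers": 0.5},
  {"x": -0.053,"y": -0.01,"z": 0.06,"yaw": 0,"fingers": 0.5},
])

```text
time: 10.2
eef_pos: [0.4535, -0.4051, 0.1184]
tcp_rot: [0.707, 0.707, 0.0, 0.001]
contact_force: [-0.0, 0.4, -2.6]
opening: 0.621
finger_force: 43.0
```

Emit:
move_arm([
  {"x": 0,"y": 0,"z": 0.02,"yaw": 0,"fingers": 0.5},
  {"x": 0,"y": 0,"z": 0.04,"yaw": 0,"fingers": 0.5},
  {"x": 0,"y": 0,"z": 0.055,"yaw": 0,"fingers": 0.5},
  {"x": 0,"y": 0,"z": 0.055,"yaw": 0,"fingers": 0.5},
  {"x": 0,"y": 0,"z": 0.055,"yaw": 0,"fingers": 0.5},
])

```text
time: 10.7
eef_pos: [0.453, -0.4052, 0.0635]
tcp_rot: [0.707, 0.707, 0.0, -0.0]
contact_force: [0.7, 0.9, -2.1]
opening: 0.62
finger_force: 43.0
```

Emit:
move_arm([
  {"x": 0,"y": 0,"z": 0.004,"yaw": 0,"fingers": 0.5},
  {"x": 0,"y": 0,"z": 0.008,"yaw": 0,"fingers": 0.5},
  {"x": 0,"y": 0,"z": 0.01,"yaw": 0,"fingers": 0.5},
  {"x": 0,"y": 0,"z": 0.0115,"yaw": 0,"fingers": 0.5},
  {"x": 0,"y": 0,"z": 0.0125,"yaw": 0,"fingers": 0.5},
])

```text
time: 11.2
eef_pos: [0.4526, -0.4058, 0.0512]
tcp_rot: [0.707, 0.707, -0.0, -0.0]
contact_force: [-1.4, 2.1, 3.6]
opening: 0.622
finger_force: 43.6
```

Emit:
move_arm([
  {"x": 0,"y": 0,"z": 0,"yaw": 0,"fingers": 0.3},
  {"x": 0,"y": 0,"z": 0,"yaw": 0,"fingers": 0.18},
  {"x": 0,"y": 0,"z": 0,"yaw": 0,"fingers": 0.1},
  {"x": 0,"y": 0,"z": -0.02,"yaw": 0,"fingers": 0.1},
  {"x": 0,"y": 0,"z": -0.06,"yaw": 0,"fingers": 0.1},
])

```text
time: 11.7
eef_pos: [0.4507, -0.4035, 0.1075]
tcp_rot: [0.707, 0.707, 0.0, -0.004]
contact_force: [-0.6, -0.0, 0.0]
opening: 0.901
finger_force: 0.0
```

Emit:
move_arm([
  {"x": 0,"y": 0,"z": -0.05,"yaw": 0,"fingers": 0.1},
  {"x": 0.04,"y": 0.016,"z": -0.08,"yaw": 0,"fingers": 0.1},
  {"x": 0.084,"y": 0.034,"z": -0.09,"yaw": 0,"fingers": 0.1},
  {"x": 0.128,"y": 0.052,"z": -0.09,"yaw": 0,"fingers": 0.1},
  {"x": 0.172,"y": 0.07,"z": -0.09,"yaw": 0,"fingers": 0.1},
])

```text
time: 12.2
eef_pos: [0.5235, -0.2324, 0.2023]
tcp_rot: [0.707, 0.707, 0.0, 0.001]
contact_force: [0.6, -0.7, -0.5]
opening: 0.897
finger_force: 0.0
```

Emit:
move_arm([
  {"x": 0.044,"y": 0.018,"z": 0,"yaw": 0,"fingers": 0.1},
  {"x": 0.088,"y": 0.036,"z": 0,"yaw": 0,"fingers": 0.1},
  {"x": 0.132,"y": 0.054,"z": 0,"yaw": 0,"fingers": 0.1},
  {"x": 0.176,"y": 0.074,"z": 0,"yaw": 0,"fingers": 0.1},
  {"x": 0.1965,"y": 0.0825,"z": 0,"yaw": 0,"fingers": 0.1},
])

```text
time: 12.7
eef_pos: [0.6062, -0.0336, 0.2012]
tcp_rot: [0.706, 0.708, 0.001, 0.0]
contact_force: [0.7, -1.1, -0.4]
opening: 0.901
finger_force: 0.0
```

Emit:
move_arm([
  {"x": 0,"y": 0,"z": 0,"yaw": 0,"fingers": 0.1},
  {"x": 0,"y": 0,"z": 0,"yaw": 0,"fingers": 0.1},
  {"x": 0,"y": 0,"z": 0,"yaw": 0,"fingers": 0.1},
])

```text
time: 13.0
eef_pos: [0.6048, -0.0382, 0.2008]
tcp_rot: [0.707, 0.707, -0.0, 0.0]
contact_force: [0.2, -0.9, -0.3]
opening: 0.896
finger_force: 0.0
```

Emit:
move_arm([
  {"x": 0,"y": 0,"z": 0.03,"yaw": 0,"fingers": 0.1},
  {"x": 0,"y": 0,"z": 0.06,"yaw": 0,"fingers": 0.1},
  {"x": 0,"y": 0,"z": 0.071,"yaw": 0,"fingers": 0.1},
  {"x": 0,"y": 0,"z": 0.071,"yaw": 0,"fingers": 0.1},
  {"x": 0,"y": 0,"z": 0.071,"yaw": 0,"fingers": 0.1},
])

```text
time: 13.5
eef_pos: [0.6057, -0.038, 0.1309]
tcp_rot: [0.707, 0.707, 0.0, 0.001]
contact_force: [0.0, -0.1, -0.0]
opening: 0.897
finger_force: 0.0
```

Emit:
move_arm([
  {"x": 0,"y": 0,"z": 0,"yaw": 0,"fingers": 0.5},
  {"x": 0,"y": 0,"z": 0,"yaw": 0,"fingers": 0.5},
  {"x": 0,"y": 0,"z": 0,"yaw": 0,"fingers": 0.5},
  {"x": 0,"y": 0,"z": 0,"yaw": 0,"fingers": 0.5},
  {"x": 0,"y": 0,"z": 0,"yaw": 0,"fingers": 0.5},
])

```text
time: 14.0
eef_pos: [0.6067, -0.0377, 0.1326]
tcp_rot: [0.707, 0.707, 0.001, 0.002]
contact_force: [-0.6, -0.2, 6.1]
opening: 0.616
finger_force: 41.5
```

Emit:
move_arm([
  {"x": 0,"y": 0,"z": -0.025,"yaw": 0,"fingers": 0.5},
  {"x": 0,"y": 0,"z": -0.05,"yaw": 0,"fingers": 0.5},
  {"x": -0.03,"y": 0,"z": -0.05,"yaw": 0,"fingers": 0.5},
  {"x": -0.07,"y": 0,"z": -0.05,"yaw": 0,"fingers": 0.5},
  {"x": -0.115,"y": 0,"z": -0.05,"yaw": 0,"fingers": 0.5},
])

```text
time: 14.5
eef_pos: [0.6048, -0.1521, 0.1796]
tcp_rot: [0.706, 0.708, 0.0, -0.0]
contact_force: [1.5, 0.0, -2.1]
opening: 0.615
finger_force: 42.3
```

Emit:
move_arm([
  {"x": -0.045,"y": 0.001,"z": 0,"yaw": 0,"fingers": 0.5},
  {"x": -0.09,"y": 0.001,"z": 0,"yaw": 0,"fingers": 0.5},
  {"x": -0.135,"y": 0.001,"z": 0,"yaw": 0,"fingers": 0.5},
  {"x": -0.164,"y": 0.001,"z": 0,"yaw": 0,"fingers": 0.5},
  {"x": -0.164,"y": 0.001,"z": 0,"yaw": 0,"fingers": 0.5},
])

```text
time: 15.0
eef_pos: [0.6051, -0.3202, 0.179]
tcp_rot: [0.709, 0.706, -0.001, 0.0]
contact_force: [-0.2, -0.4, -2.0]
opening: 0.615
finger_force: 42.2
```

Emit:
move_arm([
  {"x": 0,"y": 0,"z": 0,"yaw": 0,"fingers": 0.5},
  {"x": 0,"y": 0,"z": 0,"yaw": 0,"fingers": 0.5},
])

```text
time: 15.2
eef_pos: [0.6059, -0.3149, 0.1791]
tcp_rot: [0.707, 0.707, 0.0, -0.001]
contact_force: [0.2, -0.4, -1.8]
opening: 0.615
finger_force: 42.2
```

Emit:
move_arm([
  {"x": 0,"y": 0,"z": 0.03,"yaw": 0,"fingers": 0.5},
  {"x": 0,"y": 0,"z": 0.06,"yaw": 0,"fingers": 0.5},
  {"x": 0,"y": 0,"z": 0.09,"yaw": 0,"fingers": 0.5},
  {"x": 0,"y": 0,"z": 0.112,"yaw": 0,"fingers": 0.5},
  {"x": 0,"y": 0,"z": 0.112,"yaw": 0,"fingers": 0.5},
])

```text
time: 15.7
eef_pos: [0.6036, -0.3125, 0.0629]
tcp_rot: [0.706, 0.708, -0.001, -0.005]
contact_force: [-0.4, 0.6, -2.3]
opening: 0.617
finger_force: 42.6
```

Emit:
move_arm([
  {"x": 0,"y": 0,"z": 0.003,"yaw": 0,"fingers": 0.5},
  {"x": 0,"y": 0,"z": 0.007,"yaw": 0,"fingers": 0.5},
  {"x": 0,"y": 0,"z": 0.01,"yaw": 0,"fingers": 0.5},
  {"x": 0,"y": 0,"z": 0.012,"yaw": 0,"fingers": 0.5},
  {"x": 0,"y": 0,"z": 0.0135,"yaw": 0,"fingers": 0.5},
])

```text
time: 16.2
eef_pos: [0.6064, -0.3164, 0.0548]
tcp_rot: [0.707, 0.707, 0.0, 0.0]
contact_force: [0.3, 0.0, -2.6]
opening: 0.616
finger_force: 42.6
```

Emit:
move_arm([
  {"x": 0,"y": 0,"z": 0.001,"yaw": 0,"fingers": 0.5},
  {"x": 0,"y": 0,"z": 0.0015,"yaw": 0,"fingers": 0.5},
  {"x": 0,"y": 0,"z": 0.002,"yaw": 0,"fingers": 0.5},
  {"x": 0,"y": 0,"z": 0.0025,"yaw": 0,"fingers": 0.5},
  {"x": 0,"y": 0,"z": 0.0025,"yaw": 0,"fingers": 0.5},
])

```text
time: 16.7
eef_pos: [0.6063, -0.3165, 0.0537]
tcp_rot: [0.707, 0.707, -0.0, 0.0]
contact_force: [-4.3, 2.3, 6.8]
opening: 0.615
finger_force: 44.0
```

Emit:
move_arm([
  {"x": 0,"y": 0,"z": 0,"yaw": 0,"fingers": 0.3},
  {"x": 0,"y": 0,"z": 0,"yaw": 0,"fingers": 0.18},
  {"x": 0,"y": 0,"z": 0,"yaw": 0,"fingers": 0.1},
  {"x": 0,"y": 0,"z": -0.02,"yaw": 0,"fingers": 0.1},
  {"x": 0,"y": 0,"z": -0.06,"yaw": 0,"fingers": 0.1},
])

```text
time: 17.2
eef_pos: [0.6036, -0.3144, 0.1073]
tcp_rot: [0.707, 0.707, -0.001, -0.005]
contact_force: [0.8, -0.2, -0.2]
opening: 0.897
finger_force: 0.0
```

Emit:
move_arm([
  {"x": 0,"y": 0,"z": -0.05,"yaw": 0,"fingers": 0.1},
  {"x": 0.04,"y": 0.001,"z": -0.08,"yaw": 0,"fingers": 0.1},
  {"x": 0.084,"y": 0.002,"z": -0.09,"yaw": 0,"fingers": 0.1},
  {"x": 0.128,"y": 0.003,"z": -0.09,"yaw": 0,"fingers": 0.1},
  {"x": 0.172,"y": 0.004,"z": -0.09,"yaw": 0,"fingers": 0.1},
])

```text
time: 17.7
eef_pos: [0.6104, -0.1429, 0.2027]
tcp_rot: [0.707, 0.707, 0.001, 0.001]
contact_force: [0.3, -0.6, -0.3]
opening: 0.903
finger_force: 0.0
```

Emit:
move_arm([
  {"x": 0.044,"y": 0.001,"z": 0,"yaw": 0,"fingers": 0.1},
  {"x": 0.088,"y": 0.002,"z": 0,"yaw": 0,"fingers": 0.1},
  {"x": 0.132,"y": 0.003,"z": 0,"yaw": 0,"fingers": 0.1},
  {"x": 0.176,"y": 0.003,"z": 0,"yaw": 0,"fingers": 0.1},
  {"x": 0.1795,"y": 0.003,"z": 0,"yaw": 0,"fingers": 0.1},
])

```text
time: 18.2
eef_pos: [0.6127, 0.0399, 0.2017]
tcp_rot: [0.705, 0.709, 0.001, -0.001]
contact_force: [0.8, 0.0, -0.6]
opening: 0.901
finger_force: 0.0
```

Emit:
move_arm([
  {"x": 0,"y": 0,"z": 0,"yaw": 0,"fingers": 0.1},
  {"x": 0,"y": 0,"z": 0,"yaw": 0,"fingers": 0.1},
  {"x": 0,"y": 0,"z": 0,"yaw": 0,"fingers": 0.1},
])

```text
time: 18.5
eef_pos: [0.6133, 0.0338, 0.2017]
tcp_rot: [0.708, 0.706, -0.0, 0.0]
contact_force: [-0.3, -0.2, 0.1]
opening: 0.897
finger_force: 0.0
```

Emit:
move_arm([
  {"x": 0,"y": 0,"z": 0.03,"yaw": 0,"fingers": 0.1},
  {"x": 0,"y": 0,"z": 0.06,"yaw": 0,"fingers": 0.1},
  {"x": 0,"y": 0,"z": 0.072,"yaw": 0,"fingers": 0.1},
  {"x": 0,"y": 0,"z": 0.072,"yaw": 0,"fingers": 0.1},
  {"x": 0,"y": 0,"z": 0.072,"yaw": 0,"fingers": 0.1},
])

```text
time: 19.0
eef_pos: [0.6138, 0.0346, 0.1308]
tcp_rot: [0.707, 0.707, 0.0, 0.0]
contact_force: [0.4, 0.0, -0.1]
opening: 0.9
finger_force: 0.0
```

Emit:
move_arm([
  {"x": 0,"y": 0,"z": 0,"yaw": 0,"fingers": 0.5},
  {"x": 0,"y": 0,"z": 0,"yaw": 0,"fingers": 0.5},
  {"x": 0,"y": 0,"z": 0,"yaw": 0,"fingers": 0.5},
  {"x": 0,"y": 0,"z": 0,"yaw": 0,"fingers": 0.5},
  {"x": 0,"y": 0,"z": 0,"yaw": 0,"fingers": 0.5},
])

```text
time: 19.5
eef_pos: [0.6149, 0.0351, 0.1326]
tcp_rot: [0.707, 0.707, 0.002, 0.002]
contact_force: [0.7, -0.2, 4.9]
opening: 0.622
finger_force: 41.7
```

Emit:
move_arm([
  {"x": 0,"y": 0,"z": -0.025,"yaw": 0,"fingers": 0.5},
  {"x": 0,"y": 0,"z": -0.05,"yaw": 0,"fingers": 0.5},
  {"x": -0.03,"y": -0.014,"z": -0.05,"yaw": 0,"fingers": 0.5},
  {"x": -0.07,"y": -0.032,"z": -0.05,"yaw": 0,"fingers": 0.5},
  {"x": -0.11,"y": -0.05,"z": -0.05,"yaw": 0,"fingers": 0.5},
])

```text
time: 20.0
eef_pos: [0.5618, -0.075, 0.1791]
tcp_rot: [0.706, 0.708, -0.0, -0.001]
contact_force: [-0.6, -1.3, -3.0]
opening: 0.619
finger_force: 42.4
```

Emit:
move_arm([
  {"x": -0.04,"y": -0.018,"z": 0,"yaw": 0,"fingers": 0.5},
  {"x": -0.08,"y": -0.036,"z": 0,"yaw": 0,"fingers": 0.5},
  {"x": -0.12,"y": -0.054,"z": 0,"yaw": 0,"fingers": 0.5},
  {"x": -0.16,"y": -0.072,"z": 0,"yaw": 0,"fingers": 0.5},
  {"x": -0.2,"y": -0.09,"z": 0,"yaw": 0,"fingers": 0.5},
])

```text
time: 20.5
eef_pos: [0.4716, -0.2755, 0.179]
tcp_rot: [0.707, 0.707, 0.0, -0.001]
contact_force: [-0.4, -0.4, -2.4]
opening: 0.613
finger_force: 42.4
```

Emit:
move_arm([
  {"x": -0.03,"y": -0.014,"z": 0,"yaw": 0,"fingers": 0.5},
  {"x": -0.0515,"y": -0.024,"z": 0,"yaw": 0,"fingers": 0.5},
  {"x": -0.0515,"y": -0.024,"z": 0,"yaw": 0,"fingers": 0.5},
  {"x": -0.0515,"y": -0.024,"z": 0,"yaw": 0,"fingers": 0.5},
])

```text
time: 20.9
eef_pos: [0.4485, -0.3258, 0.179]
tcp_rot: [0.708, 0.707, 0.0, -0.001]
contact_force: [-1.0, 0.6, -2.1]
opening: 0.616
finger_force: 42.4
```

Emit:
move_arm([
  {"x": 0,"y": 0,"z": 0.03,"yaw": 0,"fingers": 0.5},
  {"x": 0,"y": 0,"z": 0.06,"yaw": 0,"fingers": 0.5},
  {"x": 0,"y": 0,"z": 0.09,"yaw": 0,"fingers": 0.5},
  {"x": 0,"y": 0,"z": 0.112,"yaw": 0,"fingers": 0.5},
  {"x": 0,"y": 0,"z": 0.112,"yaw": 0,"fingers": 0.5},
])

```text
time: 21.4
eef_pos: [0.4472, -0.3222, 0.0636]
tcp_rot: [0.706, 0.708, 0.0, -0.005]
contact_force: [-0.1, -0.3, -2.7]
opening: 0.617
finger_force: 42.9
```

Emit:
move_arm([
  {"x": 0,"y": 0,"z": 0.004,"yaw": 0,"fingers": 0.5},
  {"x": 0,"y": 0,"z": 0.008,"yaw": 0,"fingers": 0.5},
  {"x": 0,"y": 0,"z": 0.011,"yaw": 0,"fingers": 0.5},
  {"x": 0,"y": 0,"z": 0.0135,"yaw": 0,"fingers": 0.5},
  {"x": 0,"y": 0,"z": 0.015,"yaw": 0,"fingers": 0.5},
])

```text
time: 21.9
eef_pos: [0.4494, -0.3265, 0.0537]
tcp_rot: [0.707, 0.707, -0.0, 0.0]
contact_force: [-3.3, 1.8, 7.9]
opening: 0.613
finger_force: 44.6
```

Released gently next, then to the scraper.

Emit:
move_arm([
  {"x": 0,"y": 0,"z": 0,"yaw": 0,"fingers": 0.3},
  {"x": 0,"y": 0,"z": 0,"yaw": 0,"fingers": 0.18},
  {"x": 0,"y": 0,"z": 0,"yaw": 0,"fingers": 0.1},
  {"x": 0,"y": 0,"z": -0.02,"yaw": 0,"fingers": 0.1},
  {"x": 0,"y": 0,"z": -0.06,"yaw": 0,"fingers": 0.1},
])

```text
time: 22.4
eef_pos: [0.4471, -0.3242, 0.1099]
tcp_rot: [0.707, 0.707, 0.0, -0.004]
contact_force: [0.8, -0.4, 0.1]
opening: 0.901
finger_force: 0.0
```

Emit:
move_arm([
  {"x": 0,"y": 0,"z": -0.05,"yaw": 0,"fingers": 0.1},
  {"x": 0.04,"y": 0,"z": -0.08,"yaw": 0,"fingers": 0.1},
  {"x": 0.084,"y": 0,"z": -0.11,"yaw": 0,"fingers": 0.1},
  {"x": 0.13,"y": 0,"z": -0.12,"yaw": 0,"fingers": 0.1},
  {"x": 0.176,"y": 0,"z": -0.12,"yaw": 0,"fingers": 0.1},
])

```text
time: 22.9
eef_pos: [0.4502, -0.1494, 0.2362]
tcp_rot: [0.707, 0.707, 0.001, 0.003]
contact_force: [0.3, -0.1, 1.5]
opening: 0.9
finger_force: 0.0
```

Emit:
move_arm([
  {"x": 0.046,"y": 0,"z": 0,"yaw": 0,"fingers": 0.1},
  {"x": 0.092,"y": 0,"z": 0,"yaw": 0,"fingers": 0.1},
  {"x": 0.138,"y": 0,"z": 0,"yaw": 0,"fingers": 0.1},
  {"x": 0.184,"y": 0,"z": 0,"yaw": 0,"fingers": 0.1},
  {"x": 0.23,"y": 0,"z": 0,"yaw": 0,"fingers": 0.1},
])

```text
time: 23.4
eef_pos: [0.4489, 0.0816, 0.2334]
tcp_rot: [0.707, 0.707, 0.001, 0.001]
contact_force: [1.1, 0.4, -0.3]
opening: 0.898
finger_force: 0.0
```

Emit:
move_arm([
  {"x": 0.046,"y": 0,"z": 0,"yaw": -0.149,"fingers": 0.1},
  {"x": 0.092,"y": 0,"z": 0,"yaw": -0.298,"fingers": 0.1},
  {"x": 0.138,"y": 0,"z": 0,"yaw": -0.447,"fingers": 0.1},
  {"x": 0.16,"y": 0,"z": 0,"yaw": -0.596,"fingers": 0.1},
  {"x": 0.16,"y": 0,"z": 0,"yaw": -0.745,"fingers": 0.1},
])

```text
time: 23.9
eef_pos: [0.4487, 0.2426, 0.233]
tcp_rot: [0.396, 0.918, 0.0, -0.0]
contact_force: [0.6, 0.0, 0.6]
opening: 0.901
finger_force: 0.0
```

Emit:
move_arm([
  {"x": 0,"y": 0,"z": 0,"yaw": -0.149,"fingers": 0.1},
  {"x": 0,"y": 0,"z": 0,"yaw": -0.298,"fingers": 0.1},
  {"x": 0,"y": 0,"z": 0,"yaw": -0.447,"fingers": 0.1},
  {"x": 0,"y": 0,"z": 0,"yaw": -0.596,"fingers": 0.1},
  {"x": 0,"y": 0,"z": 0,"yaw": -0.745,"fingers": 0.1},
])

```text
time: 24.4
eef_pos: [0.4492, 0.2398, 0.233]
tcp_rot: [0.037, 0.999, 0.0, 0.0]
contact_force: [-0.1, -0.3, 0.4]
opening: 0.898
finger_force: 0.0
```

Emit:
move_arm([
  {"x": 0,"y": 0,"z": 0,"yaw": -0.149,"fingers": 0.1},
  {"x": 0,"y": 0,"z": 0,"yaw": -0.166,"fingers": 0.1},
  {"x": 0,"y": 0,"z": 0,"yaw": -0.166,"fingers": 0.1},
  {"x": 0,"y": 0,"z": 0,"yaw": -0.166,"fingers": 0.1},
])

```text
time: 24.8
eef_pos: [0.4492, 0.2398, 0.2329]
tcp_rot: [-0.042, 0.999, 0.0, 0.0]
contact_force: [0.2, 0.4, -0.4]
opening: 0.9
finger_force: 0.0
```

Run:
```python
from h import *
s,_=snap('wrist','w4');print(s['eef_pos'],s['tcp_rot'],s['qpos'],s['time']);np.save('s4.npy',s,allow_pickle=True)
s,_=snap('top','t3')
im=cv2.imread('pics/t3.png')[150:265,150:450];a=cv2.resize(im,(560,215),interpolation=3)
cv2.imwrite('pics/m2.png',np.vstack([cv2.imread('pics/w4.png')[:380],a]))
```

```text
[0.44915885 0.23982005 0.23291504] [-4.15353167e-02  9.99137029e-01  5.29464959e-05  1.05402349e-04] [ 2.90912783e-01 -8.59139842e-02  1.97635170e+00  5.32967640e-05
  1.25092452e+00 -1.36299483e+00] 24.8
```

View pics/m2.png

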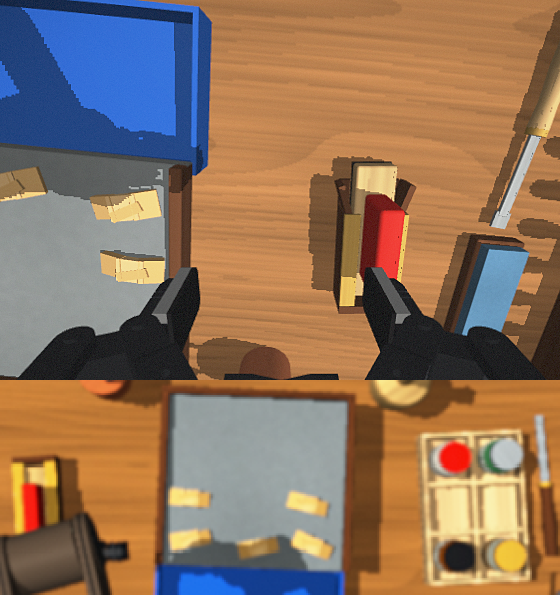

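All four jars are upright in the crate's corner cells and five chips are still on the board. The handle lies at about (385,235) in the wrist view. I'll fit its silhouette to get a precise pose.

```bash
cat > fit.py <<'E'
from h import *
from scipy.optimize import minimize
def red(im):
    h=cv2.cvtColor(im,cv2.COLOR_BGR2HSV); return (((h[:,:,0]<6)|(h[:,:,0]>174))&(h[:,:,1]>170)&(h[:,:,2]>70)).astype(np.uint8)
def box(x,y,yaw,z0,hx,hy,zl,zh):
    c,s=np.cos(yaw),np.sin(yaw)
    return np.array([[x+a*c-b*s,y+a*s+b*c,z0+z] for a in(-hx,hx) for b in(-hy,hy) for z in(zl,zh)])
def sil(P,n,s,k=4):
    q=cv2.convexHull(proj(P,n,s).astype(np.float32)); m=np.zeros((420*k,560*k),np.uint8)
    cv2.fillConvexPoly(m,np.round((q+.5)*k-.5).astype(int),1); return cv2.resize(m.astype(np.float32),(560,420),interpolation=cv2.INTER_AREA)
E
python3 - <<'E'
from fit import *
V=[]
for n,f,sf in(('wrist','w1','s1'),('wrist','w4','s4'),('top','top0','s1')):
    im=cv2.imread(f'pics/{f}.png');s=np.load(sf+'.npy',allow_pickle=True).item()
    r=red(im).astype(np.float32);roi=np.zeros_like(r)
    c=proj([[.5,.345,.08]],n,s)[0].astype(int);R0=90 if n=='wrist' else 28
    roi[max(c[1]-R0,0):c[1]+R0,max(c[0]-R0,0):c[0]+R0]=1
    if n=='wrist': roi*=(cv2.erode((im.max(2)>75).astype(np.uint8),np.ones((5,5)))|cv2.dilate(r.astype(np.uint8),np.ones((2,2))))
    V.append((n,s,r,roi))
def cost(p,vs):
    t=0
    for n,s,r,roi in vs:
        m=sil(box(p[0],p[1],p[2],.008,.05,.012,.036,.088),n,s); t+=(np.abs(m-r)*roi).sum()/(r*roi).sum()
    return t
for vs in([V[0]],[V[1]],[V[2]],V[:2],V):
    best=min((minimize(cost,[x,.345,y],args=(vs,),method='Nelder-Mead',options=dict(initial_simplex=[[x,.345,y],[x+.01,.345,y],[x,.355,y],[x,.345,y+.05]])) for x in(.498,.508) for y in(.06,.1)),key=lambda o:o.fun)
    print(best.x.round(4),round(best.fun,3))
E
```

```text
[0.4999 0.3495 0.0901] 0.088
[0.5027 0.3462 0.1014] 0.153
[0.502  0.3495 0.0365] 0.363
[0.5023 0.347  0.0905] 0.325
[0.5022 0.3474 0.0874] 0.737
```

Emit:
move_arm([
  {"x": -0.02,"y": 0.034,"z": 0,"yaw": -0.006,"fingers": 0.2},
  {"x": -0.04,"y": 0.068,"z": 0,"yaw": -0.006,"fingers": 0.2},
  {"x": -0.061,"y": 0.103,"z": 0,"yaw": -0.006,"fingers": 0.2},
  {"x": -0.061,"y": 0.103,"z": 0.04,"yaw": -0.006,"fingers": 0.2},
  {"x": -0.061,"y": 0.103,"z": 0.07,"yaw": -0.006,"fingers": 0.2},
])

```text
time: 25.4
eef_pos: [0.5016, 0.3488, 0.1619]
tcp_rot: [-0.046, 0.999, 0.0, 0.0]
contact_force: [-1.1, -0.2, -1.3]
opening: 0.8
finger_force: 0.0
```

Emit:
move_arm([
  {"x": 0,"y": 0,"z": 0,"yaw": 0,"fingers": 0.2},
  {"x": 0,"y": 0,"z": 0,"yaw": 0,"fingers": 0.2},
  {"x": 0,"y": 0,"z": 0,"yaw": 0,"fingers": 0.2},
])

```text
time: 25.7
eef_pos: [0.5024, 0.348, 0.1654]
tcp_rot: [-0.045, 0.999, 0.001, 0.002]
contact_force: [-0.8, 0.2, -0.2]
opening: 0.796
finger_force: 0.0
```

Run:
```python
from h import *
s,_=snap('wrist','w5');print(s['eef_pos'],s['tcp_rot'],s['time']);np.save('s5.npy',s,allow_pickle=True)
```

```text
[0.50244505 0.34804317 0.16536251] [-4.53039228e-02  9.98971271e-01  7.65562961e-04  1.83539829e-03] 25.7
```

View pics/w5.png

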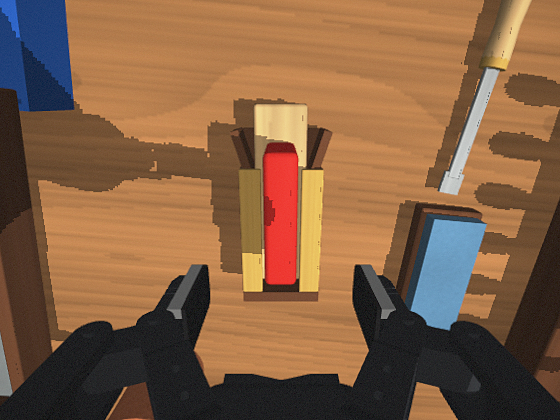

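The handle is centred between the fingers (column 281) and parallel to them. Going down to grip.

Emit:
move_arm([
  {"x": 0,"y": 0,"z": 0.03,"yaw": 0,"fingers": 0.2},
  {"x": 0,"y": 0,"z": 0.06,"yaw": 0,"fingers": 0.2},
  {"x": 0,"y": 0,"z": 0.09,"yaw": 0,"fingers": 0.2},
  {"x": 0,"y": 0,"z": 0.109,"yaw": 0,"fingers": 0.2},
  {"x": 0,"y": 0,"z": 0.109,"yaw": 0,"fingers": 0.2},
])

```text
time: 26.25
eef_pos: [0.5, 0.3469, 0.0523]
tcp_rot: [-0.045, 0.999, -0.001, -0.002]
contact_force: [-0.8, 0.1, -0.7]
opening: 0.798
finger_force: 0.0
```

Emit:
move_arm([
  {"x": 0,"y": 0,"z": 0,"yaw": 0,"fingers": 0.6},
  {"x": 0,"y": 0,"z": 0,"yaw": 0,"fingers": 0.85},
  {"x": 0,"y": 0,"z": 0,"yaw": 0,"fingers": 0.85},
  {"x": 0,"y": 0,"z": 0,"yaw": 0,"fingers": 0.85},
  {"x": 0,"y": 0,"z": 0,"yaw": 0,"fingers": 0.85},
], force=90)

```text
time: 26.75
eef_pos: [0.5027, 0.3483, 0.0562]
tcp_rot: [-0.046, 0.999, 0.001, 0.002]
contact_force: [-0.7, -1.2, 7.0]
opening: 0.268
finger_force: 89.1
```

Emit:
move_arm([
  {"x": 0,"y": 0,"z": 0,"yaw": 0,"fingers": 0.85},
  {"x": 0,"y": 0,"z": 0,"yaw": 0,"fingers": 0.85},
  {"x": 0,"y": 0,"z": 0,"yaw": 0,"fingers": 0.85},
])

```text
time: 27.05
eef_pos: [0.5026, 0.3483, 0.0562]
tcp_rot: [-0.046, 0.999, 0.001, 0.002]
contact_force: [-0.7, -0.8, 6.4]
opening: 0.268
finger_force: 89.1
```

Emit:
move_arm([
  {"x": 0.01,"y": 0,"z": -0.001,"yaw": 0,"fingers": 0.85},
  {"x": 0.025,"y": 0,"z": -0.001,"yaw": 0,"fingers": 0.85},
  {"x": 0.04,"y": 0,"z": -0.001,"yaw": 0,"fingers": 0.85},
  {"x": 0.04,"y": 0,"z": -0.001,"yaw": 0,"fingers": 0.85},
])

```text
time: 27.45
eef_pos: [0.4602, 0.3443, 0.0562]
tcp_rot: [-0.046, 0.999, 0.0, 0.0]
contact_force: [-2.9, -1.8, 7.5]
opening: 0.268
finger_force: 89.5
```

Emit:
move_arm([
  {"x": 0.02,"y": 0,"z": 0,"yaw": 0,"fingers": 0.85},
  {"x": 0.045,"y": 0,"z": 0,"yaw": 0,"fingers": 0.85},
  {"x": 0.07,"y": 0,"z": 0,"yaw": 0,"fingers": 0.85},
  {"x": 0.09,"y": 0,"z": 0,"yaw": 0,"fingers": 0.85},
  {"x": 0.09,"y": 0,"z": 0,"yaw": 0,"fingers": 0.85},
])

```text
time: 27.95
eef_pos: [0.3692, 0.3358, 0.0554]
tcp_rot: [-0.046, 0.999, -0.0, -0.001]
contact_force: [-2.4, -0.3, 5.5]
opening: 0.269
finger_force: 89.7
```

Emit:
move_arm([
  {"x": 0,"y": 0,"z": -0.02,"yaw": 0,"fingers": 0.85},
  {"x": 0,"y": 0,"z": -0.06,"yaw": 0,"fingers": 0.85},
  {"x": 0,"y": 0,"z": -0.1,"yaw": 0,"fingers": 0.85},
  {"x": 0,"y": 0,"z": -0.14,"yaw": 0,"fingers": 0.85},
  {"x": 0,"y": 0,"z": -0.15,"yaw": 0,"fingers": 0.85},
])

```text
time: 28.45
eef_pos: [0.3732, 0.3368, 0.2091]
tcp_rot: [-0.046, 0.999, 0.002, 0.003]
contact_force: [0.1, 0.1, -2.5]
opening: 0.266
finger_force: 88.9
```

Run:
```python
from h import *
im=cv2.imread('pics/t3.png');h=cv2.cvtColor(cv2.GaussianBlur(im,(3,3),0),cv2.COLOR_BGR2HSV)
g=(h[:,:,1]<90)&(h[:,:,2]>50)
L=[];Rr=[];F=[];N=[]
for v in range(168,242):
    c=np.where(g[v,225:345])[0]+225; L.append((c[0]-.5,v));Rr.append((c[-1]+.5,v))
for u in range(248,330):
    c=np.where(g[150:265,u])[0]+150; F.append((u,c[0]-.5));N.append((u,c[-1]+.5))
for n,P,ax in(('left',L,0),('right',Rr,0),('far',F,1),('near',N,1)):
    W=unproj(P,.085,'top')[:,:2]; a,b=W[:,ax],W[:,1-ax]
    for _ in range(3):
        k=np.polyfit(a,b,1);r=b-np.polyval(k,a);ok=abs(r)<max(.002,1.5*np.median(abs(r)));a,b=a[ok],b[ok]
    print(n,'slope',k[0].round(4),'at x=.56' if ax==0 else 'at y=0',np.polyval(k,.56 if ax==0 else 0).round(4),len(a))
```

```text
left slope -0.0211 at x=.56 0.1393 74
right slope -0.0235 at x=.56 -0.144 74
far slope 0.0205 at y=0 0.6967 82
near slope 0.0264 at y=0 0.4281 82
```

Emit:
move_arm([
  {"x": 0,"y": 0,"z": 0,"yaw": 0.14,"fingers": 0.85},
  {"x": 0,"y": 0,"z": 0,"yaw": 0.28,"fingers": 0.85},
  {"x": 0,"y": 0,"z": 0,"yaw": 0.42,"fingers": 0.85},
  {"x": 0,"y": 0,"z": 0,"yaw": 0.56,"fingers": 0.85},
  {"x": 0,"y": 0,"z": 0,"yaw": 0.7,"fingers": 0.85},
])

```text
time: 28.95
eef_pos: [0.3702, 0.3349, 0.2019]
tcp_rot: [0.302, 0.953, -0.002, -0.002]
contact_force: [-0.1, 0.1, -2.3]
opening: 0.27
finger_force: 88.6
```

Emit:
move_arm([
  {"x": 0,"y": 0,"z": 0,"yaw": 0.14,"fingers": 0.85},
  {"x": 0,"y": 0,"z": 0,"yaw": 0.28,"fingers": 0.85},
  {"x": 0,"y": 0,"z": 0,"yaw": 0.42,"fingers": 0.85},
  {"x": 0,"y": 0,"z": 0,"yaw": 0.56,"fingers": 0.85},
  {"x": 0,"y": 0,"z": 0,"yaw": 0.7,"fingers": 0.85},
])

```text
time: 29.45
eef_pos: [0.3702, 0.3349, 0.2018]
tcp_rot: [0.611, 0.792, -0.003, -0.001]
contact_force: [0.6, 0.1, -2.2]
opening: 0.27
finger_force: 88.6
```

Emit:
move_arm([
  {"x": 0,"y": 0,"z": 0,"yaw": 0.14,"fingers": 0.85},
  {"x": 0,"y": 0,"z": 0,"yaw": 0.285,"fingers": 0.85},
  {"x": 0,"y": 0,"z": 0,"yaw": 0.285,"fingers": 0.85},
  {"x": 0,"y": 0,"z": 0,"yaw": 0.285,"fingers": 0.85},
])

```text
time: 29.85
eef_pos: [0.3708, 0.3352, 0.2029]
tcp_rot: [0.714, 0.7, -0.002, -0.0]
contact_force: [1.5, -0.3, -2.8]
opening: 0.268
finger_force: 88.6
```

Emit:
move_arm([
  {"x": -0.031,"y": 0.03,"z": 0,"yaw": 0.002,"fingers": 0.85},
  {"x": -0.062,"y": 0.06,"z": 0,"yaw": 0.002,"fingers": 0.85},
  {"x": -0.093,"y": 0.09,"z": 0,"yaw": 0.002,"fingers": 0.85},
  {"x": -0.124,"y": 0.12,"z": 0,"yaw": 0.002,"fingers": 0.85},
  {"x": -0.155,"y": 0.15,"z": 0,"yaw": 0.002,"fingers": 0.85},
])

```text
time: 30.35
eef_pos: [0.5186, 0.1759, 0.204]
tcp_rot: [0.715, 0.699, -0.0, -0.0]
contact_force: [0.4, 0.7, -2.0]
opening: 0.268
finger_force: 89.0
```

Emit:
move_arm([
  {"x": -0.031,"y": 0.03,"z": 0,"yaw": 0,"fingers": 0.85},
  {"x": -0.062,"y": 0.06,"z": 0,"yaw": 0,"fingers": 0.85},
  {"x": -0.093,"y": 0.09,"z": 0,"yaw": 0,"fingers": 0.85},
  {"x": -0.1218,"y": 0.1195,"z": 0,"yaw": 0,"fingers": 0.85},
  {"x": -0.1218,"y": 0.1195,"z": 0,"yaw": 0,"fingers": 0.85},
])

```text
time: 30.85
eef_pos: [0.637, 0.0483, 0.2037]
tcp_rot: [0.717, 0.697, -0.0, 0.001]
contact_force: [0.2, 0.6, -3.2]
opening: 0.271
finger_force: 89.3
```

Emit:
move_arm([
  {"x": 0,"y": 0,"z": 0,"yaw": 0,"fingers": 0.85},
  {"x": 0,"y": 0,"z": 0.02,"yaw": 0,"fingers": 0.85},
  {"x": 0,"y": 0,"z": 0.04,"yaw": 0,"fingers": 0.85},
  {"x": 0,"y": 0,"z": 0.04,"yaw": 0,"fingers": 0.85},
  {"x": 0,"y": 0,"z": 0.04,"yaw": 0,"fingers": 0.85},
])

```text
time: 31.35
eef_pos: [0.6334, 0.0537, 0.1643]
tcp_rot: [0.715, 0.699, -0.001, -0.001]
contact_force: [-0.1, 0.2, -2.2]
opening: 0.27
finger_force: 89.4
```

Run:
```python
from h import *
s,_=snap('wrist','w6');print(s['eef_pos'],s['tcp_rot'],s['time'],s['contact_force']);np.save('s6.npy',s,allow_pickle=True)
```

```text
[0.6334468  0.0537493  0.16434759] [ 7.15171390e-01  6.98948489e-01 -5.59066861e-04 -7.62031981e-04] 31.35 [-0.12622071  0.16215641 -2.18738537]
```

View pics/w6.png

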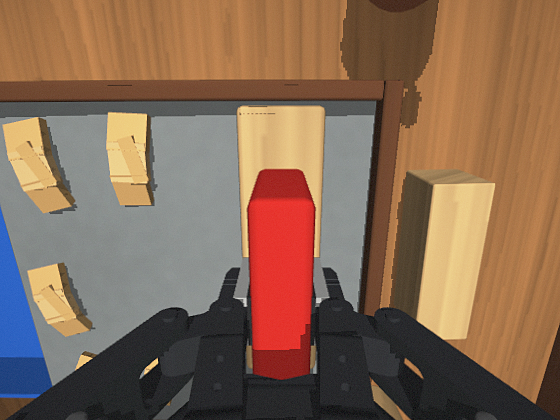

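The scraper hangs square to the lip. Its left end is at row 105 and the lip's inner foot near row 101. Computing the gap.

Run:
```python
from h import *
s=np.load('s6.npy',allow_pickle=True).item()
print(unproj([[240,105],[323,106]],.144,'wrist',s),unproj([[240,101],[323,101]],.085,'wrist',s))
print('chips',unproj([[36,165],[131,160],[60,300]],.09,'wrist',s))
```

```text
[[0.61510793 0.13321892 0.144     ]
 [0.65496862 0.13183645 0.144     ]] [[0.60811642 0.13561852 0.085     ]
 [0.66219847 0.13436478 0.085     ]]
chips [[ 0.4670237   0.09796569  0.09      ]
 [ 0.53279188  0.09969621  0.09      ]
 [ 0.45808493 -0.00849949  0.09      ]]
```

Emit:
move_arm([
  {"x": -0.002,"y": 0,"z": 0.01,"yaw": 0,"fingers": 0.85},
  {"x": -0.002,"y": 0,"z": 0.02,"yaw": 0,"fingers": 0.85},
  {"x": -0.002,"y": 0,"z": 0.025,"yaw": 0,"fingers": 0.85},
  {"x": -0.002,"y": 0,"z": 0.028,"yaw": 0,"fingers": 0.85},
  {"x": -0.002,"y": 0,"z": 0.029,"yaw": 0,"fingers": 0.85},
])

```text
time: 31.9
eef_pos: [0.6341, 0.0506, 0.1351]
tcp_rot: [0.716, 0.698, -0.0, -0.0]
contact_force: [0.4, -0.7, -2.3]
opening: 0.268
finger_force: 89.4
```

Emit:
move_arm([
  {"x": 0,"y": 0,"z": 0,"yaw": 0,"fingers": 0.85},
  {"x": 0,"y": 0,"z": 0,"yaw": 0,"fingers": 0.85},
])

```text
time: 32.1
eef_pos: [0.6347, 0.0506, 0.1362]
tcp_rot: [0.716, 0.698, 0.0, 0.0]
contact_force: [0.8, -0.3, -2.8]
opening: 0.267
finger_force: 89.4
```

Emit:
move_arm([
  {"x": 0,"y": 0,"z": 0.001,"yaw": 0,"fingers": 0.85},
  {"x": 0,"y": -0.01,"z": 0.0015,"yaw": 0,"fingers": 0.85},
  {"x": 0,"y": -0.025,"z": 0.0015,"yaw": 0,"fingers": 0.85},
  {"x": 0,"y": -0.04,"z": 0.0015,"yaw": 0,"fingers": 0.85},
  {"x": 0,"y": -0.055,"z": 0.0015,"yaw": 0,"fingers": 0.85},
])

```text
time: 32.6
eef_pos: [0.5782, 0.0521, 0.1343]
tcp_rot: [0.716, 0.698, -0.0, -0.0]
contact_force: [0.6, -0.0, -3.1]
opening: 0.275
finger_force: 89.4
```

Emit:
move_arm([
  {"x": 0,"y": -0.015,"z": 0,"yaw": 0,"fingers": 0.85},
  {"x": 0,"y": -0.03,"z": 0,"yaw": 0,"fingers": 0.85},
  {"x": 0,"y": -0.045,"z": 0,"yaw": 0,"fingers": 0.85},
  {"x": 0,"y": -0.06,"z": 0,"yaw": 0,"fingers": 0.85},
  {"x": 0,"y": -0.075,"z": 0,"yaw": 0,"fingers": 0.85},
])

```text
time: 33.1
eef_pos: [0.5032, 0.054, 0.1344]
tcp_rot: [0.716, 0.698, 0.0, 0.0]
contact_force: [0.9, -0.4, -2.7]
opening: 0.273
finger_force: 89.4
```

Emit:
move_arm([
  {"x": 0,"y": -0.015,"z": 0,"yaw": 0,"fingers": 0.85},
  {"x": 0,"y": -0.03,"z": 0,"yaw": 0,"fingers": 0.85},
  {"x": 0,"y": -0.045,"z": 0,"yaw": 0,"fingers": 0.85},
  {"x": 0,"y": -0.06,"z": 0,"yaw": 0,"fingers": 0.85},
  {"x": 0,"y": -0.072,"z": 0,"yaw": 0,"fingers": 0.85},
])

```text
time: 33.6
eef_pos: [0.431, 0.0558, 0.1342]
tcp_rot: [0.716, 0.698, -0.0, -0.0]
contact_force: [0.4, -0.4, -2.9]
opening: 0.268
finger_force: 89.4
```

Emit:
move_arm([
  {"x": 0,"y": 0,"z": 0,"yaw": 0,"fingers": 0.85},
  {"x": 0,"y": 0,"z": 0,"yaw": 0,"fingers": 0.85},
])

```text
time: 33.8
eef_pos: [0.4326, 0.0557, 0.1347]
tcp_rot: [0.716, 0.698, 0.0, 0.001]
contact_force: [-0.4, 0.4, -1.9]
opening: 0.272
finger_force: 89.4
```

Emit:
move_arm([
  {"x": 0,"y": 0,"z": -0.03,"yaw": 0,"fingers": 0.85},
  {"x": 0,"y": 0,"z": -0.06,"yaw": 0,"fingers": 0.85},
  {"x": -0.02,"y": 0.04,"z": -0.06,"yaw": 0,"fingers": 0.85},
  {"x": -0.04,"y": 0.08,"z": -0.06,"yaw": 0,"fingers": 0.85},
  {"x": -0.06,"y": 0.12,"z": -0.06,"yaw": 0,"fingers": 0.85},
])

```text
time: 34.3
eef_pos: [0.5532, -0.0081, 0.1952]
tcp_rot: [0.716, 0.698, 0.001, 0.001]
contact_force: [0.0, 0.3, -2.5]
opening: 0.271
finger_force: 89.7
```

Emit:
move_arm([
  {"x": -0.02,"y": 0.04,"z": 0,"yaw": 0,"fingers": 0.85},
  {"x": -0.05,"y": 0.08,"z": 0,"yaw": 0,"fingers": 0.85},
  {"x": -0.05,"y": 0.085,"z": 0,"yaw": 0,"fingers": 0.85},
  {"x": -0.05,"y": 0.085,"z": 0,"yaw": 0,"fingers": 0.85},
  {"x": -0.05,"y": 0.085,"z": 0,"yaw": 0,"fingers": 0.85},
])

```text
time: 34.8
eef_pos: [0.6342, -0.0589, 0.1937]
tcp_rot: [0.716, 0.698, -0.0, -0.001]
contact_force: [-0.9, 0.4, -3.0]
opening: 0.267
finger_force: 89.9
```

Run:
```python
from h import *
s,_=snap('wrist','w7');print(s['eef_pos'],s['tcp_rot'],s['time']);np.save('s7.npy',s,allow_pickle=True)
snap('top','t4');snap('side','sd4')
a=cv2.imread('pics/w7.png')[:330];b=cv2.resize(cv2.imread('pics/t4.png')[150:300,225:345],(280,265));c=cv2.resize(cv2.imread('pics/sd4.png')[165:305,180:380],(280,265))
cv2.imwrite('pics/m3.png',np.vstack([a,np.hstack([b,c])]))
```

```text
[ 0.63418045 -0.05891243  0.19369785] [ 7.15810937e-01  6.98293672e-01 -3.15813138e-04 -7.41985453e-04] 34.8
```

View pics/m3.png

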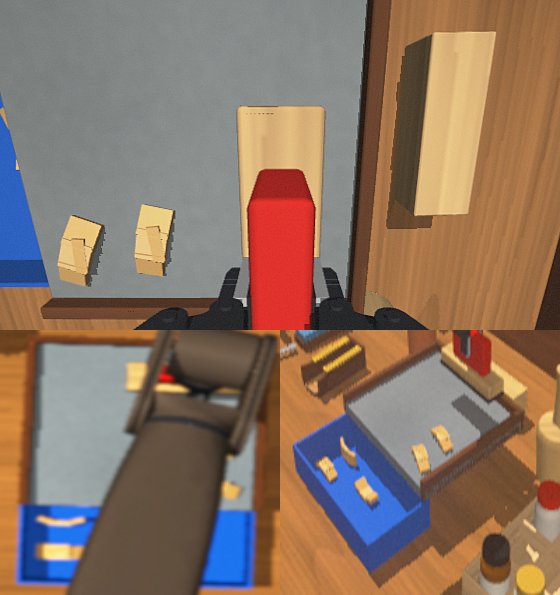

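Three chips are in the tray, with two left on the right side. Second pass.

Emit:
move_arm([
  {"x": 0,"y": 0,"z": 0.02,"yaw": 0,"fingers": 0.85},
  {"x": 0,"y": 0,"z": 0.04,"yaw": 0,"fingers": 0.85},
  {"x": 0,"y": 0,"z": 0.053,"yaw": 0,"fingers": 0.85},
  {"x": 0,"y": 0,"z": 0.057,"yaw": 0,"fingers": 0.85},
  {"x": 0,"y": 0,"z": 0.059,"yaw": 0,"fingers": 0.85},
])

```text
time: 35.45
eef_pos: [0.6345, -0.0591, 0.1353]
tcp_rot: [0.716, 0.698, -0.0, -0.0]
contact_force: [-0.3, 0.1, -2.7]
opening: 0.267
finger_force: 90.0
```

Emit:
move_arm([
  {"x": 0,"y": 0,"z": 0,"yaw": 0,"fingers": 0.85},
  {"x": 0,"y": -0.01,"z": 0,"yaw": 0,"fingers": 0.85},
  {"x": 0,"y": -0.025,"z": 0,"yaw": 0,"fingers": 0.85},
  {"x": 0,"y": -0.04,"z": 0,"yaw": 0,"fingers": 0.85},
  {"x": 0,"y": -0.055,"z": 0,"yaw": 0,"fingers": 0.85},
])

```text
time: 35.95
eef_pos: [0.579, -0.0581, 0.1363]
tcp_rot: [0.716, 0.698, 0.0, 0.001]
contact_force: [0.7, 0.5, -2.9]
opening: 0.272
finger_force: 90.0
```

Emit:
move_arm([
  {"x": 0,"y": -0.015,"z": 0,"yaw": 0,"fingers": 0.85},
  {"x": 0,"y": -0.03,"z": 0,"yaw": 0,"fingers": 0.85},
  {"x": 0,"y": -0.045,"z": 0,"yaw": 0,"fingers": 0.85},
  {"x": 0,"y": -0.06,"z": 0,"yaw": 0,"fingers": 0.85},
  {"x": 0,"y": -0.075,"z": 0,"yaw": 0,"fingers": 0.85},
])

```text
time: 36.45
eef_pos: [0.5041, -0.0563, 0.1363]
tcp_rot: [0.716, 0.698, 0.0, 0.001]
contact_force: [-0.3, 0.2, -2.9]
opening: 0.267
finger_force: 90.0
```

Emit:
move_arm([
  {"x": 0,"y": -0.015,"z": 0,"yaw": 0,"fingers": 0.85},
  {"x": 0,"y": -0.03,"z": 0,"yaw": 0,"fingers": 0.85},
  {"x": 0,"y": -0.045,"z": 0,"yaw": 0,"fingers": 0.85},
  {"x": 0,"y": -0.06,"z": 0,"yaw": 0,"fingers": 0.85},
  {"x": 0,"y": -0.074,"z": 0,"yaw": 0,"fingers": 0.85},
])

```text
time: 36.95
eef_pos: [0.43, -0.0543, 0.1361]
tcp_rot: [0.716, 0.698, 0.0, 0.001]
contact_force: [-0.4, 1.0, -2.1]
opening: 0.273
finger_force: 90.0
```

Emit:
move_arm([
  {"x": 0,"y": 0,"z": 0,"yaw": 0,"fingers": 0.85},
  {"x": 0,"y": 0,"z": 0,"yaw": 0,"fingers": 0.85},
])

```text
time: 37.15
eef_pos: [0.4312, -0.0545, 0.1362]
tcp_rot: [0.716, 0.698, 0.001, 0.001]
contact_force: [0.2, 0.3, -3.2]
opening: 0.269
finger_force: 89.9
```

Emit:
move_arm([
  {"x": 0,"y": 0,"z": -0.03,"yaw": 0,"fingers": 0.85},
  {"x": 0,"y": 0.002,"z": -0.06,"yaw": 0,"fingers": 0.85},
  {"x": 0.04,"y": 0.004,"z": -0.065,"yaw": 0,"fingers": 0.85},
  {"x": 0.08,"y": 0.004,"z": -0.065,"yaw": 0,"fingers": 0.85},
  {"x": 0.12,"y": 0.004,"z": -0.065,"yaw": 0,"fingers": 0.85},
])

```text
time: 37.65
eef_pos: [0.4389, 0.0666, 0.2016]
tcp_rot: [0.716, 0.698, 0.001, 0.001]
contact_force: [1.3, 0.1, -2.3]
opening: 0.265
finger_force: 90.2
```

Emit:
move_arm([
  {"x": 0.04,"y": 0,"z": 0,"yaw": 0,"fingers": 0.85},
  {"x": 0.08,"y": 0,"z": 0,"yaw": 0,"fingers": 0.85},
  {"x": 0.12,"y": -0.01,"z": 0,"yaw": 0,"fingers": 0.85},
  {"x": 0.16,"y": -0.025,"z": 0,"yaw": 0,"fingers": 0.85},
  {"x": 0.2,"y": -0.04,"z": 0,"yaw": 0,"fingers": 0.85},
])

```text
time: 38.15
eef_pos: [0.4029, 0.2686, 0.2008]
tcp_rot: [0.716, 0.698, 0.001, 0.0]
contact_force: [1.3, 0.6, -1.6]
opening: 0.268
finger_force: 90.0
```

Emit:
move_arm([
  {"x": 0.03,"y": -0.012,"z": 0,"yaw": -0.14,"fingers": 0.85},
  {"x": 0.06,"y": -0.024,"z": 0,"yaw": -0.28,"fingers": 0.85},
  {"x": 0.071,"y": -0.035,"z": 0,"yaw": -0.42,"fingers": 0.85},
  {"x": 0.071,"y": -0.035,"z": 0,"yaw": -0.56,"fingers": 0.85},
  {"x": 0.071,"y": -0.035,"z": 0,"yaw": -0.7,"fingers": 0.85},
])

```text
time: 38.65
eef_pos: [0.3697, 0.3396, 0.2006]
tcp_rot: [0.43, 0.903, 0.0, 0.0]
contact_force: [-0.8, 0.1, -3.8]
opening: 0.269
finger_force: 90.0
```

Emit:
move_arm([
  {"x": 0,"y": 0,"z": 0,"yaw": -0.14,"fingers": 0.85},
  {"x": 0,"y": 0,"z": 0,"yaw": -0.28,"fingers": 0.85},
  {"x": 0,"y": 0,"z": 0,"yaw": -0.42,"fingers": 0.85},
  {"x": 0,"y": 0,"z": 0,"yaw": -0.56,"fingers": 0.85},
  {"x": 0,"y": 0,"z": 0,"yaw": -0.7,"fingers": 0.85},
])

```text
time: 39.15
eef_pos: [0.3702, 0.3389, 0.2006]
tcp_rot: [0.095, 0.995, 0.0, 0.0]
contact_force: [0.3, -0.2, -3.5]
opening: 0.269
finger_force: 90.0
```

Emit:
move_arm([
  {"x": 0,"y": 0,"z": 0,"yaw": -0.14,"fingers": 0.85},
  {"x": 0,"y": 0,"z": 0,"yaw": -0.288,"fingers": 0.85},
  {"x": 0,"y": 0,"z": 0,"yaw": -0.288,"fingers": 0.85},
  {"x": 0,"y": 0,"z": 0,"yaw": -0.288,"fingers": 0.85},
])

```text
time: 39.55
eef_pos: [0.3699, 0.3387, 0.2005]
tcp_rot: [-0.045, 0.999, 0.0, 0.0]
contact_force: [0.0, 0.3, -2.4]
opening: 0.274
finger_force: 90.0
```

Run:
```python
from h import *
s,_=snap('wrist','w8');print(s['eef_pos'],s['tcp_rot'],s['time'],s['contact_force']);np.save('s8.npy',s,allow_pickle=True)
snap('top','t5');snap('side','sd5')
a=cv2.imread('pics/w8.png')[:330];b=cv2.resize(cv2.imread('pics/t5.png')[150:300,225:345],(280,265));c=cv2.resize(cv2.imread('pics/sd5.png')[165:305,180:380],(280,265))
cv2.imwrite('pics/m4.png',np.vstack([a,np.hstack([b,c])]))
t=s['tcp_rot'];A=2*np.arctan2(t[1],t[0])-np.pi/2
d=np.array([.3692,.3358])-s['eef_pos'][:2];y=np.array([np.cos(A),np.sin(A)]);x=np.array([-y[1],y[0]]);print('angle',A,'dx,dy',d@x,d@y)
```

```text
[0.36992442 0.33869258 0.20051245] [-4.46020544e-02  9.99004802e-01  1.38896021e-04  2.09473819e-04] 39.55 [ 0.04714244  0.3470058  -2.41883616]
angle 1.6600300412033948 dx,dy 0.0009793091700232102 -0.002816517960397997
```

View pics/m4.png

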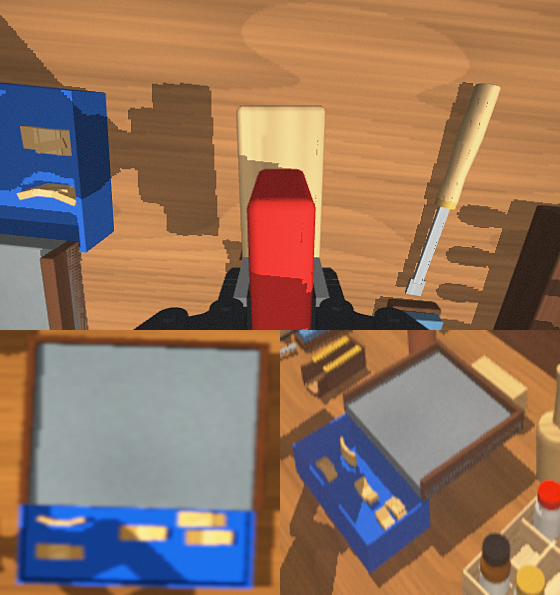

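All five chips are in the tray and the board is clear. Lowering the scraper in front of its case at the pull-out pose.

Emit:
move_arm([
  {"x": 0.001,"y": -0.003,"z": 0,"yaw": -0.003,"fingers": 0.85},
  {"x": 0.001,"y": -0.003,"z": 0.035,"yaw": -0.003,"fingers": 0.85},
  {"x": 0.001,"y": -0.003,"z": 0.07,"yaw": -0.003,"fingers": 0.85},
  {"x": 0.001,"y": -0.003,"z": 0.105,"yaw": -0.003,"fingers": 0.85},
  {"x": 0.001,"y": -0.003,"z": 0.125,"yaw": -0.003,"fingers": 0.85},
])

```text
time: 40.2
eef_pos: [0.3672, 0.3341, 0.0724]
tcp_rot: [-0.047, 0.999, -0.001, -0.002]
contact_force: [-1.5, 0.2, -2.9]
opening: 0.267
finger_force: 90.0
```

Emit:
move_arm([
  {"x": 0,"y": 0,"z": 0,"yaw": 0,"fingers": 0.85},
  {"x": 0,"y": 0,"z": 0,"yaw": 0,"fingers": 0.85},
  {"x": 0,"y": 0,"z": 0,"yaw": 0,"fingers": 0.85},
])

```text
time: 40.5
eef_pos: [0.3702, 0.336, 0.0773]
tcp_rot: [-0.047, 0.999, 0.001, 0.002]
contact_force: [0.2, -0.2, -2.7]
opening: 0.269
finger_force: 89.8
```

Run:
```python
from h import *
s,_=snap('side','sd6');print(s['eef_pos'],s['tcp_rot'],s['contact_force'])
a=cv2.imread('pics/w8.png')
cv2.imwrite('pics/m5.png',cv2.resize(cv2.imread('pics/sd6.png')[130:230,140:280],None,fx=5,fy=5,interpolation=3))
```

```text
[0.37024496 0.33604671 0.07732024] [-4.74905388e-02  9.98869906e-01  8.76040880e-04  1.67096221e-03] [ 0.18272958 -0.21506068 -2.68935773]
```

View pics/m5.png

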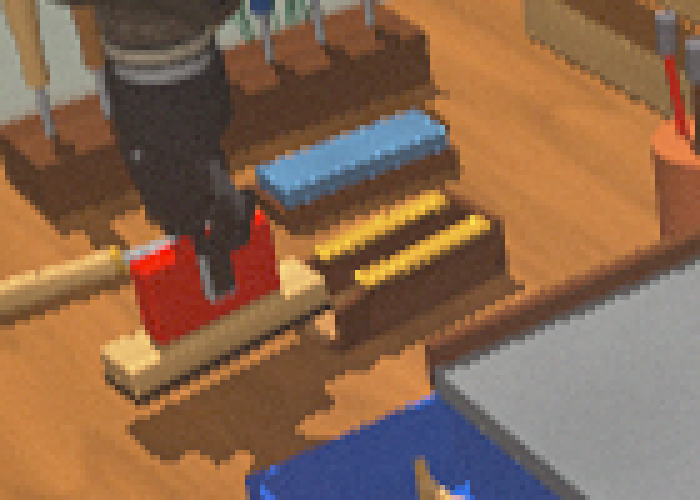

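Emit:
move_arm([
  {"x": 0,"y": 0,"z": 0.008,"yaw": 0.003,"fingers": 0.85},
  {"x": 0,"y": 0,"z": 0.014,"yaw": 0.003,"fingers": 0.85},
  {"x": 0,"y": 0,"z": 0.018,"yaw": 0.003,"fingers": 0.85},
  {"x": 0,"y": 0,"z": 0.019,"yaw": 0.003,"fingers": 0.85},
  {"x": 0,"y": 0,"z": 0.019,"yaw": 0.003,"fingers": 0.85},
])

```text
time: 41.05
eef_pos: [0.3687, 0.3352, 0.0561]
tcp_rot: [-0.046, 0.999, -0.0, -0.0]
contact_force: [0.2, 0.3, -2.2]
opening: 0.271
finger_force: 90.2
```

Emit:
move_arm([
  {"x": -0.01,"y": 0,"z": 0,"yaw": 0,"fingers": 0.85},
  {"x": -0.02,"y": 0,"z": 0,"yaw": 0,"fingers": 0.85},
  {"x": -0.03,"y": 0,"z": 0,"yaw": 0,"fingers": 0.85},
  {"x": -0.04,"y": 0,"z": 0,"yaw": 0,"fingers": 0.85},
  {"x": -0.04,"y": 0,"z": 0,"yaw": 0,"fingers": 0.85},
])

```text
time: 41.55
eef_pos: [0.4108, 0.3392, 0.0568]
tcp_rot: [-0.046, 0.999, 0.0, 0.001]
contact_force: [-0.6, -0.8, -3.4]
opening: 0.272
finger_force: 90.2
```

Emit:
move_arm([
  {"x": -0.01,"y": 0,"z": 0,"yaw": 0,"fingers": 0.85},
  {"x": -0.022,"y": 0,"z": 0,"yaw": 0,"fingers": 0.85},
  {"x": -0.034,"y": 0,"z": 0,"yaw": 0,"fingers": 0.85},
  {"x": -0.045,"y": 0,"z": 0,"yaw": 0,"fingers": 0.85},
  {"x": -0.045,"y": 0,"z": 0,"yaw": 0,"fingers": 0.85},
])

```text
time: 42.05
eef_pos: [0.4556, 0.3433, 0.0567]
tcp_rot: [-0.046, 0.999, 0.0, 0.001]
contact_force: [-0.3, -0.5, -2.3]
opening: 0.265
finger_force: 89.9
```

Emit:
move_arm([
  {"x": -0.01,"y": 0,"z": 0,"yaw": 0,"fingers": 0.85},
  {"x": -0.02,"y": 0,"z": 0,"yaw": 0,"fingers": 0.85},
  {"x": -0.03,"y": 0,"z": 0,"yaw": 0,"fingers": 0.85},
  {"x": -0.038,"y": 0,"z": 0,"yaw": 0,"fingers": 0.85},
  {"x": -0.038,"y": 0,"z": 0,"yaw": 0,"fingers": 0.85},
])

```text
time: 42.55
eef_pos: [0.493, 0.3467, 0.0566]
tcp_rot: [-0.046, 0.999, 0.0, 0.001]
contact_force: [0.1, -1.0, 0.7]
opening: 0.27
finger_force: 90.0
```

Emit:
move_arm([
  {"x": -0.003,"y": 0,"z": 0,"yaw": 0,"fingers": 0.85},
  {"x": -0.006,"y": 0,"z": 0,"yaw": 0,"fingers": 0.85},
  {"x": -0.009,"y": 0,"z": 0,"yaw": 0,"fingers": 0.85},
  {"x": -0.01,"y": 0,"z": 0,"yaw": 0,"fingers": 0.85},
  {"x": -0.01,"y": 0,"z": 0,"yaw": 0,"fingers": 0.85},
])

```text
time: 43.05
eef_pos: [0.5015, 0.3476, 0.0565]
tcp_rot: [-0.046, 0.999, 0.0, 0.0]
contact_force: [-1.1, 1.1, 0.5]
opening: 0.273
finger_force: 90.2
```

Emit:
move_arm([
  {"x": -0.001,"y": 0,"z": 0,"yaw": 0,"fingers": 0.85},
  {"x": -0.002,"y": 0,"z": 0,"yaw": 0,"fingers": 0.85},
  {"x": -0.003,"y": 0,"z": 0,"yaw": 0,"fingers": 0.85},
  {"x": -0.003,"y": 0,"z": 0,"yaw": 0,"fingers": 0.85},
])

```text
time: 43.45
eef_pos: [0.5043, 0.3478, 0.0564]
tcp_rot: [-0.046, 0.999, 0.0, 0.0]
contact_force: [-1.5, 0.3, 1.3]
opening: 0.27
finger_force: 90.2
```

Emit:
move_arm([
  {"x": -0.001,"y": 0,"z": 0,"yaw": 0,"fingers": 0.85},
  {"x": -0.002,"y": 0,"z": 0,"yaw": 0,"fingers": 0.85},
  {"x": -0.003,"y": 0,"z": 0,"yaw": 0,"fingers": 0.85},
  {"x": -0.003,"y": 0,"z": 0,"yaw": 0,"fingers": 0.85},
])

```text
time: 43.85
eef_pos: [0.5075, 0.3481, 0.0564]
tcp_rot: [-0.046, 0.999, 0.0, 0.0]
contact_force: [-1.9, -0.1, 1.6]
opening: 0.268
finger_force: 90.3
```

Emit:
move_arm([
  {"x": -0.001,"y": 0,"z": 0,"yaw": 0,"fingers": 0.85},
  {"x": -0.002,"y": 0,"z": 0,"yaw": 0,"fingers": 0.85},
  {"x": -0.002,"y": 0,"z": 0,"yaw": 0,"fingers": 0.85},
])

```text
time: 44.15
eef_pos: [0.5086, 0.3482, 0.0562]
tcp_rot: [-0.046, 0.999, -0.0, -0.001]
contact_force: [-4.4, -0.7, 2.4]
opening: 0.271
finger_force: 90.5
```

Emit:
move_arm([
  {"x": -0.001,"y": 0,"z": 0,"yaw": 0,"fingers": 0.85},
  {"x": -0.002,"y": 0,"z": 0,"yaw": 0,"fingers": 0.85},
  {"x": -0.002,"y": 0,"z": 0,"yaw": 0,"fingers": 0.85},
])

```text
time: 44.45
eef_pos: [0.5086, 0.3483, 0.0562]
tcp_rot: [-0.046, 0.999, -0.001, -0.003]
contact_force: [-11.5, -1.6, 7.1]
opening: 0.269
finger_force: 91.3
```

```bash
python3 -c "
from h import *
s=ctrl.get_state();print(s['eef_pos'],s['contact_force'])"
```

```text
[0.50859893 0.34826954 0.05621772] [-11.46254452  -1.55908011   7.1044483 ]
```

Solid contact with the end stop (force rising, no motion). Release, back off and check.

Emit:
move_arm([
  {"x": 0.001,"y": 0,"z": 0,"yaw": 0,"fingers": 0.7},
  {"x": 0.001,"y": 0,"z": 0,"yaw": 0,"fingers": 0.5},
  {"x": 0.001,"y": 0,"z": 0,"yaw": 0,"fingers": 0.3},
  {"x": 0.001,"y": 0,"z": 0,"yaw": 0,"fingers": 0.2},
  {"x": 0.001,"y": 0,"z": 0,"yaw": 0,"fingers": 0.2},
])

```text
time: 44.95
eef_pos: [0.5107, 0.3483, 0.0564]
tcp_rot: [-0.046, 0.999, 0.0, 0.0]
contact_force: [0.4, 0.5, 0.8]
opening: 0.794
finger_force: 0.0
```

Emit:
move_arm([
  {"x": 0,"y": 0,"z": -0.02,"yaw": 0,"fingers": 0.2},
  {"x": 0,"y": 0,"z": -0.06,"yaw": 0,"fingers": 0.2},
  {"x": 0,"y": 0,"z": -0.1,"yaw": 0,"fingers": 0.2},
  {"x": 0,"y": 0,"z": -0.14,"yaw": 0,"fingers": 0.2},
  {"x": 0,"y": 0,"z": -0.14,"yaw": 0,"fingers": 0.2},
])

```text
time: 45.45
eef_pos: [0.5141, 0.3501, 0.2047]
tcp_rot: [-0.046, 0.999, 0.003, 0.007]
contact_force: [1.3, 0.1, 0.4]
opening: 0.802
finger_force: 0.0
```

Run:
```python
from h import *
s,_=snap('wrist','w9');print(s['eef_pos'],s['time'])
snap('side','sd9');snap('top','t9')
a=cv2.imread('pics/w9.png')[:330];b=cv2.resize(cv2.imread('pics/t9.png')[150:300,225:465],(330,265),interpolation=3);c=cv2.resize(cv2.imread('pics/sd9.png')[165:305,180:320],(230,265),interpolation=3)
cv2.imwrite('pics/m6.png',np.vstack([a,np.hstack([b,c])]))
```

```text
[0.51412676 0.35009945 0.20469648] 45.45
```

View pics/m6.png

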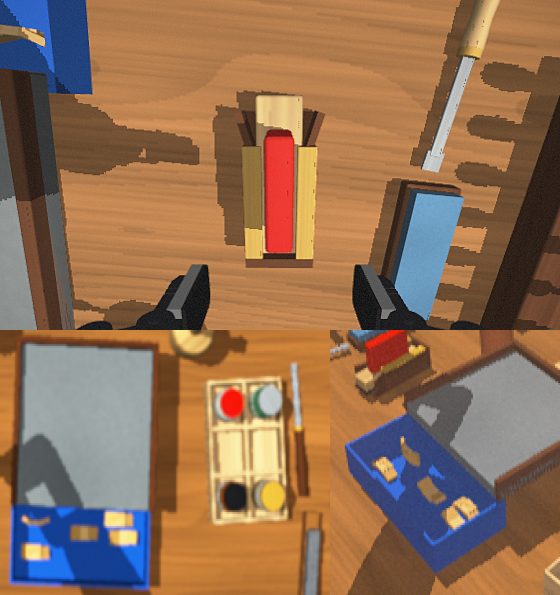

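The scraper is home, all five chips lie in the tray, and the four jars stand in their cells. Handing in.

```bash
python3 -c "
from plant import ctrl
print(ctrl.sign_off())"
```

```text
the job is handed in; nothing more can be done
None
```

I handed the job in: all four jars stand upright in separate crate cells, all five chips are in the blue tray (one leaning against its far wall), and the scraper is back in its case against the end stop; no verdict was shown.

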